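# Clip the ring mandrels onto the finishing machine

## Task

Lock every ring mandrel that stands on the finishing machine: for each one, turn the revolving tray as needed until a hairpin clip comes to its open front, clear of the dust hood, take the clip and push it sideways over the neck of the mandrel's spindle, just above the mandrel, until it snaps home, and leave it there. Bare spindles need no clip. When all the mandrels are clipped, and not before, swing the clear guard down over them until it is fully shut, and then push the machine's toggle lever fully over to the back; leave the other things on the bench where they lie.

Things in the scene. Friction and masses are not known exactly. Their poses are not given: they have to be found in the camera images.
- machine: five-spindle ring finishing machine, fixed: grey box 170 mm deep (x), deck 70 mm high and 420 mm wide (y from -185 to +235 mm). Origin on the table; x from its front (robot side) to its back, y to its left. Spindles 1 to 5: axes at x = -35 mm, y = +150, +75, 0, -75, -150 mm; each has a 4 mm flange on the deck, a 14.6 mm stem, a 9 mm neck and a 14.6 mm head
- mandrel1: white plastic ring mandrel with a gold ring round its waist, 28 mm across, 34 mm high, standing over spindle 1; absent in some starts. Origin on its axis 5 mm ABOVE its top: the middle of the spindle's bare neck, where a clip's wire goes (neck free from 5 mm below to 6 mm above it; the head ends 15 mm above it). z up
- mandrel2: white plastic ring mandrel with a gold ring round its waist, 28 mm across, 34 mm high, standing over spindle 2; absent in some starts. Origin on its axis 5 mm ABOVE its top: the middle of the spindle's bare neck, where a clip's wire goes (neck free from 5 mm below to 6 mm above it; the head ends 15 mm above it). z up
- mandrel3: white plastic ring mandrel with a gold ring round its waist, 28 mm across, 34 mm high, standing over spindle 3; absent in some starts. Origin on its axis 5 mm ABOVE its top: the middle of the spindle's bare neck, where a clip's wire goes (neck free from 5 mm below to 6 mm above it; the head ends 15 mm above it). z up
- mandrel4: white plastic ring mandrel with a gold ring round its waist, 28 mm across, 34 mm high, standing over spindle 4; absent in some starts. Origin on its axis 5 mm ABOVE its top: the middle of the spindle's bare neck, where a clip's wire goes (neck free from 5 mm below to 6 mm above it; the head ends 15 mm above it). z up
- mandrel5: white plastic ring mandrel with a gold ring round its waist, 28 mm across, 34 mm high, standing over spindle 5; absent in some starts. Origin on its axis 5 mm ABOVE its top: the middle of the spindle's bare neck, where a clip's wire goes (neck free from 5 mm below to 6 mm above it; the head ends 15 mm above it). z up
- guard (a joint): clear guard panel of the machine, 135 mm from hinge to edge, 346 mm wide, 5 mm thick. Hinge along the machine's y at its x = +52 mm, 142 mm above the table. 0 = shut, lying level over the spindles; 1.57 = upright, open; it starts about upright. Stiff hinge: stays where left, 2 to 4 N at the edge moves it
- guard_edge (a point): middle of the round 12 mm aluminium bar along the guard's free edge, on its axis
- toggle (a joint): the machine's toggle lever at the left (y = +205 mm) end of its deck: 0 = leaning to the machine's front (off), 1.0 rad = fully over to its back (ready); stays where it is left, 1 to 2 N at the ball moves it
- toggle_tip (a point): centre of the lever's black ball, 26 mm across, 55 mm from the pivot, whose axis lies along the machine's y, 92 mm above the table
- tray_base: fixed foot of the revolving tray with its clear dust hood; origin on the table at the turning axis, x points to the hood's closed back. The hood (284 mm wide, roof top 92 mm above the table) covers everything from 25 mm in front of the axis (x = -25 mm) to the back; only the tray's front (-x, towards the robot) is open from above
- carousel: revolving tray: wooden disc 270 mm across, top 45 mm above the table, turns about its vertical axis and stays where left (about 1.3 N at a peg). Origin on the axis at table height. Six pockets centred at 0, 60, .. 300 deg from its x axis, parted by ridges 8 mm high; beyond each ridge (30, 90, .. deg) at radius 122 mm a peg, 10 mm thick, 26 mm high. Clips lie bow outwards, bow at radius 103 mm
- clip1: hairpin spring clip 72 mm long: black vinyl-dipped U-bow (31 long, 25 wide, 8 mm thick) with two sprung 6 mm wire legs, drawn in to a waist, then flared to the mouth. Origin mid-bow, 10 mm behind the bow's front end, at half thickness; x runs from bow to mouth, y across, z normal to its flat. Grip across the bow along y. Free inside widths: mouth 16 mm, waist 4 mm, behind the waist 11 mm
- clip2: clip like clip1, same frame. The mouth's tips are 51 mm, the waist 33 mm ahead (x) of the origin, the bow's closed end 20 mm behind it. Pushed mouth first over a 9 mm neck (about 6 N) its legs spread and snap shut behind it; snapped home, the neck's axis lies 15 to 28 mm ahead of the origin
- clip3: clip like clip1, same frame
- clip4: clip like clip1, same frame
- clip5: clip like clip1, same frame
- clip6: clip like clip1, same frame
- ring_clamp: wooden ring clamp with a brass band, 125 mm long, a bystander; origin at its underside
- sanding_block: cork sanding block 90 x 55 x 28 mm, a bystander; origin at its underside
- wax_tin: round aluminium tin, 66 mm across, 20 mm high, a bystander; origin at its underside
- compound_bar: reddish-brown bar of polishing compound 75 x 28 x 22 mm, lying on the machine's deck behind the spindles, a bystander; origin at its underside

How it is judged (in metres and radians):
On the way, in this order (a step that is already met when the one before it is completed fails the run):
1. every mandrel present has a clip snapped over its spindle's neck (((x of mandrel1 in the frame of clip1 between 0.012 and 0.03 m and y of mandrel1 in the frame of clip1 between -0.005 and 0.005 m and z of mandrel1 in the frame of clip1 between -0.007 and 0.007 m) or (x of mandrel1 in the frame of clip2 between 0.012 and 0.03 m and y of mandrel1 in the frame of clip2 between -0.005 and 0.005 m and z of mandrel1 in the frame of clip2 between -0.007 and 0.007 m) or (x of mandrel1 in the frame of clip3 between 0.012 and 0.03 m and y of mandrel1 in the frame of clip3 between -0.005 and 0.005 m and z of mandrel1 in the frame of clip3 between -0.007 and 0.007 m) or (x of mandrel1 in the frame of clip4 between 0.012 and 0.03 m and y of mandrel1 in the frame of clip4 between -0.005 and 0.005 m and z of mandrel1 in the frame of clip4 between -0.007 and 0.007 m) or (x of mandrel1 in the frame of clip5 between 0.012 and 0.03 m and y of mandrel1 in the frame of clip5 between -0.005 and 0.005 m and z of mandrel1 in the frame of clip5 between -0.007 and 0.007 m) or (x of mandrel1 in the frame of clip6 between 0.012 and 0.03 m and y of mandrel1 in the frame of clip6 between -0.005 and 0.005 m and z of mandrel1 in the frame of clip6 between -0.007 and 0.007 m)) and ((x of mandrel2 in the frame of clip1 between 0.012 and 0.03 m and y of mandrel2 in the frame of clip1 between -0.005 and 0.005 m and z of mandrel2 in the frame of clip1 between -0.007 and 0.007 m) or (x of mandrel2 in the frame of clip2 between 0.012 and 0.03 m and y of mandrel2 in the frame of clip2 between -0.005 and 0.005 m and z of mandrel2 in the frame of clip2 between -0.007 and 0.007 m) or (x of mandrel2 in the frame of clip3 between 0.012 and 0.03 m and y of mandrel2 in the frame of clip3 between -0.005 and 0.005 m and z of mandrel2 in the frame of clip3 between -0.007 and 0.007 m) or (x of mandrel2 in the frame of clip4 between 0.012 and 0.03 m and y of mandrel2 in the frame of clip4 between -0.005 and 0.005 m and z of mandrel2 in the frame of clip4 between -0.007 and 0.007 m) or (x of mandrel2 in the frame of clip5 between 0.012 and 0.03 m and y of mandrel2 in the frame of clip5 between -0.005 and 0.005 m and z of mandrel2 in the frame of clip5 between -0.007 and 0.007 m) or (x of mandrel2 in the frame of clip6 between 0.012 and 0.03 m and y of mandrel2 in the frame of clip6 between -0.005 and 0.005 m and z of mandrel2 in the frame of clip6 between -0.007 and 0.007 m)) and ((x of mandrel3 in the frame of clip1 between 0.012 and 0.03 m and y of mandrel3 in the frame of clip1 between -0.005 and 0.005 m and z of mandrel3 in the frame of clip1 between -0.007 and 0.007 m) or (x of mandrel3 in the frame of clip2 between 0.012 and 0.03 m and y of mandrel3 in the frame of clip2 between -0.005 and 0.005 m and z of mandrel3 in the frame of clip2 between -0.007 and 0.007 m) or (x of mandrel3 in the frame of clip3 between 0.012 and 0.03 m and y of mandrel3 in the frame of clip3 between -0.005 and 0.005 m and z of mandrel3 in the frame of clip3 between -0.007 and 0.007 m) or (x of mandrel3 in the frame of clip4 between 0.012 and 0.03 m and y of mandrel3 in the frame of clip4 between -0.005 and 0.005 m and z of mandrel3 in the frame of clip4 between -0.007 and 0.007 m) or (x of mandrel3 in the frame of clip5 between 0.012 and 0.03 m and y of mandrel3 in the frame of clip5 between -0.005 and 0.005 m and z of mandrel3 in the frame of clip5 between -0.007 and 0.007 m) or (x of mandrel3 in the frame of clip6 between 0.012 and 0.03 m and y of mandrel3 in the frame of clip6 between -0.005 and 0.005 m and z of mandrel3 in the frame of clip6 between -0.007 and 0.007 m)) and ((x of mandrel4 in the frame of clip1 between 0.012 and 0.03 m and y of mandrel4 in the frame of clip1 between -0.005 and 0.005 m and z of mandrel4 in the frame of clip1 between -0.007 and 0.007 m) or (x of mandrel4 in the frame of clip2 between 0.012 and 0.03 m and y of mandrel4 in the frame of clip2 between -0.005 and 0.005 m and z of mandrel4 in the frame of clip2 between -0.007 and 0.007 m) or (x of mandrel4 in the frame of clip3 between 0.012 and 0.03 m and y of mandrel4 in the frame of clip3 between -0.005 and 0.005 m and z of mandrel4 in the frame of clip3 between -0.007 and 0.007 m) or (x of mandrel4 in the frame of clip4 between 0.012 and 0.03 m and y of mandrel4 in the frame of clip4 between -0.005 and 0.005 m and z of mandrel4 in the frame of clip4 between -0.007 and 0.007 m) or (x of mandrel4 in the frame of clip5 between 0.012 and 0.03 m and y of mandrel4 in the frame of clip5 between -0.005 and 0.005 m and z of mandrel4 in the frame of clip5 between -0.007 and 0.007 m) or (x of mandrel4 in the frame of clip6 between 0.012 and 0.03 m and y of mandrel4 in the frame of clip6 between -0.005 and 0.005 m and z of mandrel4 in the frame of clip6 between -0.007 and 0.007 m)) and ((x of mandrel5 in the frame of clip1 between 0.012 and 0.03 m and y of mandrel5 in the frame of clip1 between -0.005 and 0.005 m and z of mandrel5 in the frame of clip1 between -0.007 and 0.007 m) or (x of mandrel5 in the frame of clip2 between 0.012 and 0.03 m and y of mandrel5 in the frame of clip2 between -0.005 and 0.005 m and z of mandrel5 in the frame of clip2 between -0.007 and 0.007 m) or (x of mandrel5 in the frame of clip3 between 0.012 and 0.03 m and y of mandrel5 in the frame of clip3 between -0.005 and 0.005 m and z of mandrel5 in the frame of clip3 between -0.007 and 0.007 m) or (x of mandrel5 in the frame of clip4 between 0.012 and 0.03 m and y of mandrel5 in the frame of clip4 between -0.005 and 0.005 m and z of mandrel5 in the frame of clip4 between -0.007 and 0.007 m) or (x of mandrel5 in the frame of clip5 between 0.012 and 0.03 m and y of mandrel5 in the frame of clip5 between -0.005 and 0.005 m and z of mandrel5 in the frame of clip5 between -0.007 and 0.007 m) or (x of mandrel5 in the frame of clip6 between 0.012 and 0.03 m and y of mandrel5 in the frame of clip6 between -0.005 and 0.005 m and z of mandrel5 in the frame of clip6 between -0.007 and 0.007 m)) and value of joint toggle below 0.35 rad), for 0.2 s.
2. the guard is shut over the mandrels (value of joint guard below 0.1 rad and value of joint toggle below 0.35 rad), for 0.2 s.
3. the toggle is pushed over to the back (value of joint toggle above 0.8 rad), for 0.2 s.
At the end, for the whole second after the job is handed in: every mandrel present stands on its spindle (within 5 mm, 0.15 rad) with a clip snapped on the neck (its axis 12 to 30 mm ahead of the clip's origin, 5 mm sideways, 7 mm in height); clips at rest, guard below 0.1 rad, toggle beyond 0.8 rad (((x of mandrel1 in the frame of clip1 between 0.012 and 0.03 m and y of mandrel1 in the frame of clip1 between -0.005 and 0.005 m and z of mandrel1 in the frame of clip1 between -0.007 and 0.007 m) or (x of mandrel1 in the frame of clip2 between 0.012 and 0.03 m and y of mandrel1 in the frame of clip2 between -0.005 and 0.005 m and z of mandrel1 in the frame of clip2 between -0.007 and 0.007 m) or (x of mandrel1 in the frame of clip3 between 0.012 and 0.03 m and y of mandrel1 in the frame of clip3 between -0.005 and 0.005 m and z of mandrel1 in the frame of clip3 between -0.007 and 0.007 m) or (x of mandrel1 in the frame of clip4 between 0.012 and 0.03 m and y of mandrel1 in the frame of clip4 between -0.005 and 0.005 m and z of mandrel1 in the frame of clip4 between -0.007 and 0.007 m) or (x of mandrel1 in the frame of clip5 between 0.012 and 0.03 m and y of mandrel1 in the frame of clip5 between -0.005 and 0.005 m and z of mandrel1 in the frame of clip5 between -0.007 and 0.007 m) or (x of mandrel1 in the frame of clip6 between 0.012 and 0.03 m and y of mandrel1 in the frame of clip6 between -0.005 and 0.005 m and z of mandrel1 in the frame of clip6 between -0.007 and 0.007 m)) and ((x of mandrel2 in the frame of clip1 between 0.012 and 0.03 m and y of mandrel2 in the frame of clip1 between -0.005 and 0.005 m and z of mandrel2 in the frame of clip1 between -0.007 and 0.007 m) or (x of mandrel2 in the frame of clip2 between 0.012 and 0.03 m and y of mandrel2 in the frame of clip2 between -0.005 and 0.005 m and z of mandrel2 in the frame of clip2 between -0.007 and 0.007 m) or (x of mandrel2 in the frame of clip3 between 0.012 and 0.03 m and y of mandrel2 in the frame of clip3 between -0.005 and 0.005 m and z of mandrel2 in the frame of clip3 between -0.007 and 0.007 m) or (x of mandrel2 in the frame of clip4 between 0.012 and 0.03 m and y of mandrel2 in the frame of clip4 between -0.005 and 0.005 m and z of mandrel2 in the frame of clip4 between -0.007 and 0.007 m) or (x of mandrel2 in the frame of clip5 between 0.012 and 0.03 m and y of mandrel2 in the frame of clip5 between -0.005 and 0.005 m and z of mandrel2 in the frame of clip5 between -0.007 and 0.007 m) or (x of mandrel2 in the frame of clip6 between 0.012 and 0.03 m and y of mandrel2 in the frame of clip6 between -0.005 and 0.005 m and z of mandrel2 in the frame of clip6 between -0.007 and 0.007 m)) and ((x of mandrel3 in the frame of clip1 between 0.012 and 0.03 m and y of mandrel3 in the frame of clip1 between -0.005 and 0.005 m and z of mandrel3 in the frame of clip1 between -0.007 and 0.007 m) or (x of mandrel3 in the frame of clip2 between 0.012 and 0.03 m and y of mandrel3 in the frame of clip2 between -0.005 and 0.005 m and z of mandrel3 in the frame of clip2 between -0.007 and 0.007 m) or (x of mandrel3 in the frame of clip3 between 0.012 and 0.03 m and y of mandrel3 in the frame of clip3 between -0.005 and 0.005 m and z of mandrel3 in the frame of clip3 between -0.007 and 0.007 m) or (x of mandrel3 in the frame of clip4 between 0.012 and 0.03 m and y of mandrel3 in the frame of clip4 between -0.005 and 0.005 m and z of mandrel3 in the frame of clip4 between -0.007 and 0.007 m) or (x of mandrel3 in the frame of clip5 between 0.012 and 0.03 m and y of mandrel3 in the frame of clip5 between -0.005 and 0.005 m and z of mandrel3 in the frame of clip5 between -0.007 and 0.007 m) or (x of mandrel3 in the frame of clip6 between 0.012 and 0.03 m and y of mandrel3 in the frame of clip6 between -0.005 and 0.005 m and z of mandrel3 in the frame of clip6 between -0.007 and 0.007 m)) and ((x of mandrel4 in the frame of clip1 between 0.012 and 0.03 m and y of mandrel4 in the frame of clip1 between -0.005 and 0.005 m and z of mandrel4 in the frame of clip1 between -0.007 and 0.007 m) or (x of mandrel4 in the frame of clip2 between 0.012 and 0.03 m and y of mandrel4 in the frame of clip2 between -0.005 and 0.005 m and z of mandrel4 in the frame of clip2 between -0.007 and 0.007 m) or (x of mandrel4 in the frame of clip3 between 0.012 and 0.03 m and y of mandrel4 in the frame of clip3 between -0.005 and 0.005 m and z of mandrel4 in the frame of clip3 between -0.007 and 0.007 m) or (x of mandrel4 in the frame of clip4 between 0.012 and 0.03 m and y of mandrel4 in the frame of clip4 between -0.005 and 0.005 m and z of mandrel4 in the frame of clip4 between -0.007 and 0.007 m) or (x of mandrel4 in the frame of clip5 between 0.012 and 0.03 m and y of mandrel4 in the frame of clip5 between -0.005 and 0.005 m and z of mandrel4 in the frame of clip5 between -0.007 and 0.007 m) or (x of mandrel4 in the frame of clip6 between 0.012 and 0.03 m and y of mandrel4 in the frame of clip6 between -0.005 and 0.005 m and z of mandrel4 in the frame of clip6 between -0.007 and 0.007 m)) and ((x of mandrel5 in the frame of clip1 between 0.012 and 0.03 m and y of mandrel5 in the frame of clip1 between -0.005 and 0.005 m and z of mandrel5 in the frame of clip1 between -0.007 and 0.007 m) or (x of mandrel5 in the frame of clip2 between 0.012 and 0.03 m and y of mandrel5 in the frame of clip2 between -0.005 and 0.005 m and z of mandrel5 in the frame of clip2 between -0.007 and 0.007 m) or (x of mandrel5 in the frame of clip3 between 0.012 and 0.03 m and y of mandrel5 in the frame of clip3 between -0.005 and 0.005 m and z of mandrel5 in the frame of clip3 between -0.007 and 0.007 m) or (x of mandrel5 in the frame of clip4 between 0.012 and 0.03 m and y of mandrel5 in the frame of clip4 between -0.005 and 0.005 m and z of mandrel5 in the frame of clip4 between -0.007 and 0.007 m) or (x of mandrel5 in the frame of clip5 between 0.012 and 0.03 m and y of mandrel5 in the frame of clip5 between -0.005 and 0.005 m and z of mandrel5 in the frame of clip5 between -0.007 and 0.007 m) or (x of mandrel5 in the frame of clip6 between 0.012 and 0.03 m and y of mandrel5 in the frame of clip6 between -0.005 and 0.005 m and z of mandrel5 in the frame of clip6 between -0.007 and 0.007 m)) and x of mandrel1 in the frame of machine between -0.04 and -0.03 m and y of mandrel1 in the frame of machine between 0.145 and 0.155 m and z of mandrel1 in the frame of machine between 0.108 and 0.118 m and angle between each of mandrel1, mandrel2, mandrel3, mandrel4, mandrel5's own z axis and vertical below 0.15 rad and x of mandrel2 in the frame of machine between -0.04 and -0.03 m and y of mandrel2 in the frame of machine between 0.07 and 0.08 m and z of mandrel2 in the frame of machine between 0.108 and 0.118 m and x of mandrel3 in the frame of machine between -0.04 and -0.03 m and y of mandrel3 in the frame of machine between -0.005 and 0.005 m and z of mandrel3 in the frame of machine between 0.108 and 0.118 m and x of mandrel4 in the frame of machine between -0.04 and -0.03 m and y of mandrel4 in the frame of machine between -0.08 and -0.07 m and z of mandrel4 in the frame of machine between 0.108 and 0.118 m and x of mandrel5 in the frame of machine between -0.04 and -0.03 m and y of mandrel5 in the frame of machine between -0.155 and -0.145 m and z of mandrel5 in the frame of machine between 0.108 and 0.118 m and linear speed of each of clip1, clip2, clip3, clip4, clip5, clip6 below 0.05 m/s and value of joint guard below 0.1 rad and value of joint toggle above 0.8 rad); the robot touches nothing.
It fails at once if a bystander is shoved more than 50 mm (distance of any of ring_clamp, sanding_block, wax_tin, compound_bar from where it was at the start of the episode above 0.05 m).
Of mandrel1, mandrel2, mandrel3, mandrel4, mandrel5 only 3 to 5 are there at a start; the rules pass over those that are not, and their reading is None.
At some moment in a run one of clip1, clip2, clip3, clip4, clip5, clip6 may be knocked a few centimetres aside while the robot is not near it.
Once in a run the grip may slacken for a moment while it holds something.
It also fails if it takes over 210 s, if anything falls off the work surface, if the arm or the gripper's body presses on something with over 40 N, if the wrist force passes 120 N, or if a joint passes its speed limit or range.

## Robot

A 6-joint arm with a two-finger parallel gripper is mounted at the origin on the work surface. World frame = base frame: x ahead of the robot, y to its left, z up, the work surface at z = 0. Lengths are in m, angles in degrees, forces in N, time in s.
With the tool pointing down it reaches from about 0.35 to 0.875 m from the base axis. Payload 4.2 kg.
Tool frame: the origin (TCP) lies on the centre line of the jaws, within the pads' length; the fingertips stand 25 mm ahead of it and the grasp point (between the pads) lies 6 mm ahead of it (finger_overhang is the distance from the TCP to the fingertips, in m); z points along the fingers, y is the line along which they close (so a half turn about z gives the same grasp; the last joint's range is limited). The gripper opens to 87 mm and grips with 3 to 60 N. Pads are 19 mm wide; open, the fingers measure 117 mm over their backs; the gripper's body (75 mm by 190 mm) begins 51 mm behind the grasp point.
Start: joints at [88.957, 22.042, 0.453, 0, -68.411, -14.817], TCP at [0.171, 0.601, 0.248] pointing down, gripper open.
Joint ranges: [-179.83, 179.83], [-69.29, 118.12], [-61.27, 80.66], [-181.25, 117.63], [-171.15, -9.14], [-177.46, 177.46]. Speed limits (degrees/s): [159.86, 159.86, 180, 180, 180, 180].

## Interface

Orientations are given as a 3x3 rotation matrix whose columns are the frame's x, y, z axes.
In Python, from station import sense, capture, finish_job, spot_in, tip_of, finger_overhang gives the robot as it stands. The module is installed in compiled form; this text tells all that it offers.
- The arm moves only by the tool servo_tool, never from a script. Its arguments are lists of equal length, an entry for each row: "slide": the shift along the tool's x, y, z in m, a list of three; "spin": the turn about the tool's z in degrees; "grip": the closure, from 0 (fully open) to 1 (shut). A call has exactly 5 rows; each row is the pose to reach, as a shift and turn from the pose commanded when the call began, along the tool's axes at that moment; what a row does not reach only later rows make up. A row lasts 1/12 s, in which the tool goes at most 41.7 mm and 7.16 degrees, less where a joint would pass 70% of its speed; a pose out of reach is approached as far as the arm can. A call with a gripper value outside its range is refused whole. The fingers move at their own pace and stop on an object; the grip force is fixed at half the most. Time passes only in rows, so rows that repeat a pose let the fingers close, or fill a call up. It gives the time, the measured TCP pose, the force, the opening and the grip force at its end, in the units of the state.
- sense(): the state, without advancing time (a new reading comes with each control period).
- capture(name): name is "side" or "top" or "wrist"; returns a dict with "pixels" (420x560x3 uint8, blue, green, red), "depth" (420x560 float32, m along the optical axis (not along the pixel's ray), 0 where there is no reading), "fx", "fy", "cx", "cy" (pixels), "k1" (the pictures are not rectified: a ray, as slopes to the right and down, at radius r is drawn at 1 + k1 r^2 times it, then the intrinsics apply), "R" (3x3) and "t" (3): a world point X has camera coordinates R X + t; the wrist camera has in their place "hand_eye" (4x4, takes a point from camera to tool coordinates, whose origin is the TCP and whose axes are the flange's). Camera axes: x right, y down, z forward; pixel columns grow to the right and rows downward; lengths in m; the calibration is good to about 2 mm. A picture is of the moment at which its call begins: read the wrist's pose just before it.
- finish_job(): hands the job in; it is judged then, once.
Trained networks look in the newest picture that a camera, given by its name, has taken for a name from the list of things; names that differ only in an ending like _2 or _b are one class to them, and where a whole thing is asked for, a point or a joint stands for the part that bears it (a point fixed in the world has none). Each returns a list of dicts, best first, with "conf" (0 to 1); they miss things now and then, are a little off and sometimes report something else, mostly with a low value. They report only what shows in the picture. A call takes as long as a camera call.
- spot_in(thing, camera): "point" ([x, y, z] in m, in world coordinates, good to about 4 mm: the middle of the surface that is visible of it).
- tip_of(thing, camera): "point" ([x, y, z] in m, in world coordinates, good to about 4 mm: a listed point, or the origin of a listed thing).
The state is a dict: "time_s": time; "joints": joint angles; "joint_velocities": joint speeds; "effort": joint torques, N m; "tcp_pos": TCP position; "ee_rot": TCP orientation; "wrist_force": force on the tool from outside, world axes, zero at the start; "moment": the same for the moment, N m; "gripper_width": opening from 0.0 (shut) to 1.0 (fully open); "gripper_force": force on a finger pad.
Only numpy, scipy, OpenCV 4.12 (cv2) and the standard library are available. Lean on these libraries where they do the work, as an engineer would, in place of code of your own. Each camera call takes 0.05 s, during which the arm holds its last target. There are 200 camera calls.

## Working session

There is one attempt and no reset: what is moved stays moved. The work goes in short steps, Python scripts to look and compute and a tool call to move; the robot and the scene stay as the last step left them, time stands still between calls to the robot, and variables do not carry over. Pictures are saved under pics/ and viewed, at most 14 in all, crops included, and the job is handed in when it is done.

Besides the shell and the picture viewer there is one more tool, called as name(argument=value, ...), one argument or row to a line, values as JSON. servo_tool: Moves the arm, as the interface text tells. Its arguments: {"type":"object","properties":{"slide":{"type":"array"},"spin":{"type":"array"},"grip":{"type":"array"}},"required":["slide","spin","grip"]}

```bash
mkdir -p pics; ls
cat > h.py <<'E'
import numpy as np, cv2
from station import *
def snap(n,f=None):
    s=sense(); c=capture(n)
    if f: cv2.imwrite('pics/'+f,c['pixels'])
    if n=='wrist':
        T=np.eye(4);T[:3,:3]=s['ee_rot'];T[:3,3]=s['tcp_pos'];M=T@c['hand_eye'];
        c['R']=M[:3,:3].T;c['t']=-c['R']@M[:3,3]
    return c
def world(c,u,v,z=None):
    x=(u-c['cx'])/c['fx'];y=(v-c['cy'])/c['fy'];xd,yd=x,y
    for _ in range(10):
        k=1+c['k1']*(x*x+y*y);x,y=xd/k,yd/k
    R=np.array(c['R']);t=np.array(c['t']);d=np.array([x,y,1.])
    if z is None: return R.T@(d*c['depth'][int(v),int(u)]-t)
    o=-R.T@t;w=R.T@d
    return o+w*(z-o[2])/w[2]
def proj(c,X):
    p=np.array(c['R'])@X+np.array(c['t']);x,y=p[:2]/p[2];k=1+c['k1']*(x*x+y*y)
    return np.array([x*k*c['fx']+c['cx'],y*k*c['fy']+c['cy']])
E
python3 - <<'E'
from h import *
print(np.round(sense()['ee_rot'],3),sense()['time_s'],finger_overhang)
for n in('top','side'):
    c=snap(n,n+'1.png');print(n,np.round(-np.array(c['R']).T@c['t'],3))
    for k in('machine','mandrel1','tray_base','carousel','clip1','guard_edge','toggle_tip','ring_clamp','sanding_block','wax_tin'):
        print(k,[(np.round(d['point'],3).tolist(),round(d['conf'],2)) for d in tip_of(k,n)])
E
```

```text
pics
[[ 0.962 -0.273 -0.001]
 [-0.273 -0.962 -0.002]
 [ 0.     0.002 -1.   ]] 0.0 0.025
top [0.446 0.062 0.907]
machine [([0.591, -0.161, 0.003], 0.95), ([0.417, -0.09, -0.0], 0.51)]
mandrel1 [([0.553, -0.312, 0.114], 0.74), ([0.558, -0.237, 0.11], 0.69), ([0.56, -0.086, 0.114], 0.64), ([0.594, -0.161, -0.003], 0.36), ([0.549, 0.042, 0.143], 0.22)]
tray_base [([0.591, 0.274, 0.001], 0.71), ([0.559, -0.24, 0.112], 0.34)]
carousel [([0.595, 0.272, 0.002], 0.64)]
clip1 [([0.546, 0.178, 0.048], 0.78), ([0.535, 0.356, 0.047], 0.51), ([0.491, 0.268, 0.049], 0.48)]
guard_edge [([0.645, -0.168, 0.272], 0.93)]
toggle_tip [([0.548, 0.042, 0.14], 0.58), ([0.545, 0.177, 0.049], 0.4)]
ring_clamp [([0.414, -0.09, -0.001], 0.71), ([0.643, -0.208, 0.071], 0.34)]
sanding_block [([0.39, -0.227, 0.001], 0.88)]
wax_tin [([0.488, 0.268, 0.048], 0.73), ([0.426, 0.072, -0.005], 0.72)]
side [0.034 0.622 0.712]
machine [([0.591, -0.161, -0.002], 0.94)]
mandrel1 [([0.556, -0.31, 0.111], 0.72), ([0.556, -0.237, 0.111], 0.65), ([0.554, -0.086, 0.111], 0.61), ([0.536, 0.362, 0.054], 0.31)]
tray_base []
carousel [([0.587, 0.275, -0.002], 0.72), ([0.536, 0.359, 0.052], 0.53), ([0.555, -0.238, 0.114], 0.35)]
clip1 [([0.545, 0.179, 0.048], 0.67), ([0.486, 0.268, 0.048], 0.61), ([0.537, 0.361, 0.05], 0.58)]
guard_edge [([0.65, -0.171, 0.278], 0.57)]
toggle_tip [([0.548, 0.041, 0.143], 0.51)]
ring_clamp [([0.42, -0.089, -0.003], 0.79)]
sanding_block [([0.39, -0.225, -0.001], 0.74), ([0.554, -0.088, 0.111], 0.58)]
wax_tin [([0.421, 0.08, -0.0], 0.88)]
```

View pics/top1.png

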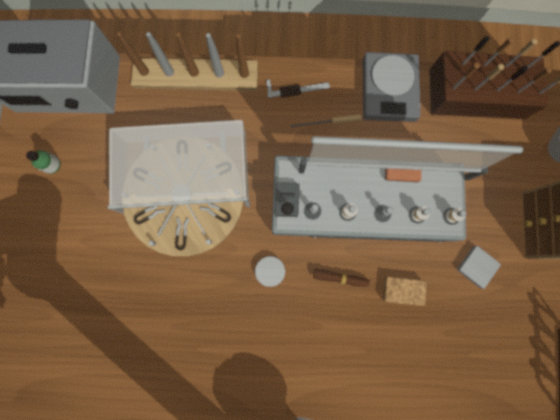

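View pics/side1.png

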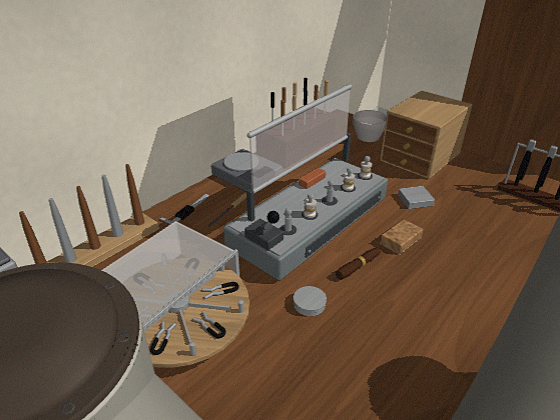

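Top view: mandrels (white and gold) stand at pixels (349,211), (420,214) and (455,215), which are spindles 2, 4 and 5. Spindles 1 and 3, at (313,210) and (384,213), are bare. Three clips lie at the tray's open front, at (152,214), (181,240) and (222,213). The side view agrees: guard upright, toggle forward.

servo_tool(
  slide=[
    [0.034,0.02,0],
    [0.068,0.04,0],
    [0.102,0.06,0],
    [0.136,0.08,0],
    [0.17,0.1,0],
  ],
  spin=[-3.17,-6.34,-9.51,-12.68,-15.85],
  grip=[0.48,0.48,0.48,0.48,0.48],
)

```text
time_s: 1.52
tcp_pos: [0.3078, 0.4571, 0.2478]
ee_rot: [[1.0, 0.003, 0.0], [0.003, -1.0, 0.0], [0.0, -0.0, -1.0]]
wrist_force: [0.5, 0.9, 0.3]
gripper_width: 0.71
gripper_force: 0.0
```

servo_tool(
  slide=[
    [0.018,0.019,0],
    [0.036,0.038,0],
    [0.054,0.057,0],
    [0.073,0.076,0],
    [0.091,0.095,0],
  ],
  spin=[0,0,0,0,0],
  grip=[0.48,0.48,0.48,0.48,0.48],
)

```text
time_s: 1.93
tcp_pos: [0.3988, 0.3624, 0.2478]
ee_rot: [[1.0, -0.0, 0.0], [-0.0, -1.0, 0.0], [0.0, -0.0, -1.0]]
wrist_force: [-0.4, -0.1, -0.0]
gripper_width: 0.527
gripper_force: 0.0
```

servo_tool(
  slide=[
    [0.01,0.019,0],
    [0.03,0.038,0],
    [0.04,0.057,0],
    [0.05,0.095,0],
    [0.05,0.095,0],
  ],
  spin=[0,0,0,0,0],
  grip=[0.48,0.48,0.48,0.48,0.48],
)

```text
time_s: 2.35
tcp_pos: [0.4484, 0.2641, 0.2475]
ee_rot: [[1.0, -0.005, -0.001], [-0.005, -1.0, -0.002], [-0.001, 0.002, -1.0]]
wrist_force: [-0.5, 0.3, -0.2]
gripper_width: 0.518
gripper_force: 0.0
```

```bash
cat > look.py <<'E'
from h import *
import sys
s=sense();print(s['time_s'],np.round(s['tcp_pos'],4),np.round(s['ee_rot'],3).tolist(),round(s['gripper_width'],3),np.round(s['wrist_force'],1),s['gripper_force'])
cams=sys.argv[1].split(',');
for n in cams:
    f=sys.argv[3] if len(sys.argv)>3 and n=='wrist' else None
    c=snap(n,f)
    if n=='wrist' : print('cam',np.round(-c['R'].T@c['t'],3))
    for k in sys.argv[2].split(','):
        print(n,k,[(np.round(d['point'],4).tolist(),round(d['conf'],2)) for d in tip_of(k,n)])
E
python3 look.py wrist,top,side clip1,carousel,tray_base w1.png
```

```text
2.35 [0.4484 0.2641 0.2475] [[1.0, -0.005, -0.001], [-0.005, -1.0, -0.002], [-0.001, 0.002, -1.0]] 0.518 [-0.5  0.3 -0.2] 0.0
cam [0.522 0.264 0.385]
wrist clip1 [([0.5495, 0.1785, 0.0459], 0.95), ([0.5379, 0.3542, 0.0464], 0.71), ([0.488, 0.2713, 0.0517], 0.64)]
wrist carousel []
wrist tray_base [([0.5863, 0.276, 0.0005], 0.56)]
top clip1 [([0.4888, 0.2669, 0.0461], 0.64), ([0.5581, -0.0866, 0.1146], 0.61), ([0.545, 0.1796, 0.051], 0.49)]
top carousel [([0.5924, 0.2689, 0.0013], 0.74)]
top tray_base [([0.5911, 0.2736, -0.0002], 0.81)]
side clip1 [([0.5481, 0.1801, 0.0497], 0.67), ([0.5396, 0.3625, 0.0509], 0.63), ([0.4853, 0.2708, 0.0478], 0.54)]
side carousel [([0.5858, 0.2752, -0.0019], 0.6)]
side tray_base []
```

View pics/w1.png

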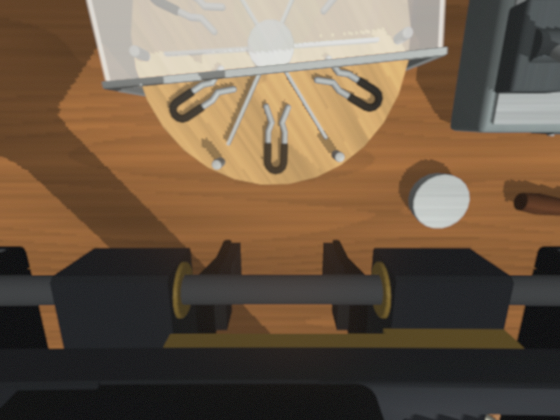

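Wrist view: the front clip lies bow-down, with its bow end at (275,171) and leg tips at (268,106) and (287,108). The other two front clips sit partly under the hood edge. Pegs show at (217,164) and (339,156).

```bash
cat > t.py <<'E'
from h import *
c=snap('wrist')
for n,u,v,z in [('bow',275,171,.049),('bowL',264,150,.049),('bowR',287,150,.049),('tipL',268,106,.049),('tipR',287,108,.049),('peg1',217,163,.071),('peg2',339,156,.071),('hoodL',106,86,.092),('hoodR',446,50,.092),('hub',270,40,.06)]:
    print(n,np.round(world(c,u,v,z),4))
E
python3 t.py
```

```text
bow [0.4684 0.2759 0.049 ]
bowL [0.4905 0.2873 0.049 ]
bowR [0.4905 0.2633 0.049 ]
tipL [0.5342 0.2827 0.049 ]
tipR [0.5323 0.2635 0.049 ]
peg1 [0.4797 0.3327 0.071 ]
peg2 [0.4867 0.2125 0.071 ]
hoodL [0.5482 0.4201 0.092 ]
hoodR [0.5766 0.1317 0.092 ]
hub [0.5915 0.2798 0.06  ]
```

servo_tool(
  slide=[
    [0.02,-0.003,0.03],
    [0.04,-0.006,0.06],
    [0.04,-0.006,0.09],
    [0.04,-0.006,0.12],
    [0.04,-0.006,0.12],
  ],
  spin=[0,0,0,0,0],
  grip=[0.48,0.48,0.48,0.48,0.48],
)

```text
time_s: 3.42
tcp_pos: [0.4848, 0.2718, 0.1213]
ee_rot: [[1.0, -0.002, -0.01], [-0.002, -1.0, -0.008], [-0.01, 0.008, -1.0]]
wrist_force: [-1.7, -0.2, -1.2]
gripper_width: 0.521
gripper_force: 0.0
```

servo_tool(
  slide=[
    [0,0,0],
    [0,0,0],
    [0,0,0],
    [0,0,0],
    [0,0,0],
  ],
  spin=[0,0,0,0,0],
  grip=[0.48,0.48,0.48,0.48,0.48],
)

```text
time_s: 3.83
tcp_pos: [0.4885, 0.2751, 0.1293]
ee_rot: [[1.0, 0.0, 0.002], [0.0, -1.0, 0.002], [0.002, -0.002, -1.0]]
wrist_force: [0.5, -0.6, -0.1]
gripper_width: 0.521
gripper_force: 0.0
```

```bash
python3 look.py wrist clip1 w2.png
```

```text
3.8333 [0.4885 0.2751 0.1293] [[1.0, 0.0, 0.002], [0.0, -1.0, 0.002], [0.002, -0.002, -1.0]] 0.521 [ 0.5 -0.6 -0.1] 0.0
cam [0.561 0.275 0.267]
wrist clip1 [([0.4879, 0.2716, 0.0456], 0.95), ([0.5379, 0.3564, 0.0488], 0.82), ([0.5489, 0.1765, 0.046], 0.75)]
```

View pics/w2.png

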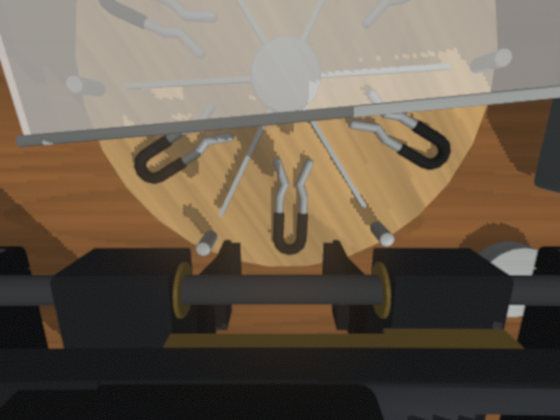

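Wrist view: the clip is centred at (290,225), just right of the mid-jaw column at 281 and nearly straight.

servo_tool(
  slide=[
    [0,0.001,0.012],
    [0,0.002,0.024],
    [0,0.002,0.034],
    [0,0.002,0.042],
    [0,0.002,0.046],
  ],
  spin=[0,0,0,0,0],
  grip=[0.48,0.48,0.48,0.48,0.48],
)

```text
time_s: 4.35
tcp_pos: [0.4875, 0.2722, 0.0804]
ee_rot: [[1.0, -0.0, -0.001], [-0.0, -1.0, -0.001], [-0.001, 0.001, -1.0]]
wrist_force: [-0.3, 0.4, -0.6]
gripper_width: 0.517
gripper_force: 0.0
```

servo_tool(
  slide=[
    [0,0,0],
    [0,0,0],
    [0,0,0],
    [0,0,0],
    [0,0,0],
  ],
  spin=[0,0,0,0,0],
  grip=[0.48,0.48,0.48,0.48,0.48],
)

```text
time_s: 4.77
tcp_pos: [0.4882, 0.2727, 0.0821]
ee_rot: [[1.0, -0.0, 0.001], [-0.0, -1.0, 0.001], [0.001, -0.001, -1.0]]
wrist_force: [-0.5, 0.0, 0.6]
gripper_width: 0.52
gripper_force: 0.0
```

servo_tool(
  slide=[
    [0,0,0.004],
    [0,0,0.008],
    [0,0,0.01],
    [0,0,0.01],
    [0,0,0.01],
  ],
  spin=[0,0,0,0,0],
  grip=[0.48,0.48,0.48,0.48,0.48],
)

```text
time_s: 5.18
tcp_pos: [0.4878, 0.2724, 0.0712]
ee_rot: [[1.0, -0.0, -0.0], [-0.0, -1.0, -0.001], [-0.0, 0.001, -1.0]]
wrist_force: [0.0, 0.8, 0.1]
gripper_width: 0.52
gripper_force: 0.0
```

servo_tool(
  slide=[
    [0,0,0],
    [0,0,0],
    [0,0,0],
    [0,0,0],
    [0,0,0],
  ],
  spin=[0,0,0,0,0],
  grip=[0.6,0.8,1,1,1],
)

```text
time_s: 5.6
tcp_pos: [0.4879, 0.2724, 0.0716]
ee_rot: [[1.0, -0.0, 0.0], [-0.0, -1.0, -0.0], [0.0, 0.0, -1.0]]
wrist_force: [-0.0, -0.8, 1.0]
gripper_width: 0.283
gripper_force: 30.0
```

servo_tool(
  slide=[
    [0,0,0],
    [0,0,0],
    [0,0,0],
    [0,0,0],
    [0,0,0],
  ],
  spin=[0,0,0,0,0],
  grip=[1,1,1,1,1],
)

```text
time_s: 6.02
tcp_pos: [0.488, 0.2724, 0.0717]
ee_rot: [[1.0, -0.0, 0.0], [-0.0, -1.0, -0.0], [0.0, 0.0, -1.0]]
wrist_force: [-0.1, -0.3, 1.7]
gripper_width: 0.283
gripper_force: 30.0
```

servo_tool(
  slide=[
    [0,0,-0.005],
    [0,0,-0.015],
    [0,0,-0.035],
    [0,0,-0.05],
    [0,0,-0.06],
  ],
  spin=[0,0,0,0,0],
  grip=[1,1,1,1,1],
)

```text
time_s: 6.43
tcp_pos: [0.4887, 0.2733, 0.134]
ee_rot: [[1.0, 0.0, 0.003], [0.0, -1.0, 0.002], [0.003, -0.002, -1.0]]
wrist_force: [-0.5, 0.8, -0.8]
gripper_width: 0.278
gripper_force: 30.0
```

```bash
python3 look.py wrist clip1 w3.png
```

```text
6.4333 [0.4887 0.2733 0.134 ] [[1.0, 0.0, 0.003], [0.0, -1.0, 0.002], [0.003, -0.002, -1.0]] 0.278 [-0.5  0.8 -0.8] 29.99777376651764
cam [0.561 0.273 0.272]
wrist clip1 [([0.5414, 0.3537, 0.0474], 0.74), ([0.486, 0.2759, 0.1099], 0.69), ([0.5454, 0.1812, 0.0475], 0.59)]
```

View pics/w3.png

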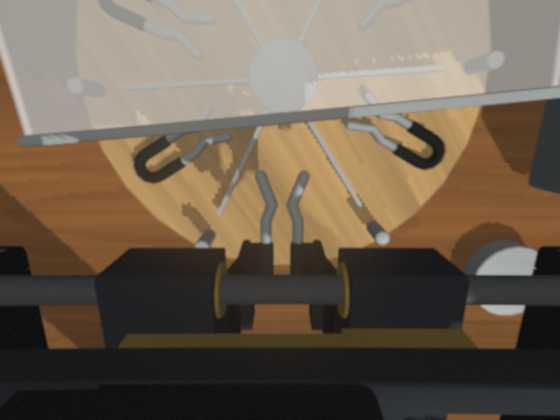

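Wrist view: the clip is held straight, with its mouth tips at (262,177) and (303,177) and mid-column 282 matching the jaws. I carry it high and in front to mandrel 2.

servo_tool(
  slide=[
    [-0.004,0.01,-0.015],
    [-0.008,0.035,-0.03],
    [-0.012,0.065,-0.045],
    [-0.016,0.095,-0.06],
    [-0.02,0.125,-0.06],
  ],
  spin=[0,0,0,0,0],
  grip=[1,1,1,1,1],
)

```text
time_s: 6.95
tcp_pos: [0.4687, 0.1471, 0.1937]
ee_rot: [[1.0, 0.001, 0.004], [0.001, -1.0, 0.002], [0.004, -0.002, -1.0]]
wrist_force: [1.0, 0.0, 0.1]
gripper_width: 0.279
gripper_force: 30.0
```

servo_tool(
  slide=[
    [0,0.03,0],
    [0,0.06,0],
    [0,0.09,0],
    [0,0.12,0],
    [0,0.15,0],
  ],
  spin=[0,0,0,0,0],
  grip=[1,1,1,1,1],
)

```text
time_s: 7.37
tcp_pos: [0.467, -0.0039, 0.1909]
ee_rot: [[1.0, -0.0, -0.001], [-0.0, -1.0, -0.0], [-0.001, 0.0, -1.0]]
wrist_force: [-0.0, 0.5, -1.0]
gripper_width: 0.278
gripper_force: 30.0
```

servo_tool(
  slide=[
    [0,0.025,0],
    [0,0.045,0],
    [0,0.065,0],
    [0,0.08,0],
    [0,0.085,0],
  ],
  spin=[0,0,0,0,0],
  grip=[1,1,1,1,1],
)

```text
time_s: 7.78
tcp_pos: [0.4671, -0.089, 0.1907]
ee_rot: [[1.0, -0.003, -0.002], [-0.003, -1.0, 0.0], [-0.002, -0.0, -1.0]]
wrist_force: [0.1, -0.3, -0.7]
gripper_width: 0.282
gripper_force: 30.0
```

servo_tool(
  slide=[
    [0,0,0],
    [0,0,0],
    [0,0,0],
    [0,0,0],
    [0,0,0],
  ],
  spin=[0,0,0,0,0],
  grip=[1,1,1,1,1],
)

```text
time_s: 8.2
tcp_pos: [0.4679, -0.0868, 0.1915]
ee_rot: [[1.0, 0.001, 0.0], [0.001, -1.0, 0.0], [0.0, -0.0, -1.0]]
wrist_force: [0.4, -0.3, -0.6]
gripper_width: 0.28
gripper_force: 30.0
```

```bash
python3 look.py wrist,top,side mandrel1,clip1,machine w4.png
```

```text
8.2 [ 0.4679 -0.0868  0.1915] [[1.0, 0.001, 0.0], [0.001, -1.0, 0.0], [0.0, -0.0, -1.0]] 0.28 [ 0.4 -0.3 -0.6] 29.997803270816803
cam [ 0.541 -0.087  0.329]
wrist mandrel1 [([0.555, -0.2371, 0.1112], 0.79), ([0.5574, -0.0859, 0.1099], 0.64)]
wrist clip1 [([0.4653, -0.0842, 0.1696], 0.68)]
wrist machine [([0.5935, -0.1639, 0.0027], 0.73)]
top mandrel1 [([0.5576, -0.0907, 0.1124], 0.72), ([0.5561, -0.3148, 0.1153], 0.37)]
top clip1 [([0.5347, 0.3578, 0.0518], 0.66)]
top machine [([0.5911, -0.162, -0.0008], 0.72), ([0.5379, 0.3559, 0.0516], 0.64)]
side mandrel1 [([0.5562, -0.0872, 0.1116], 0.63)]
side clip1 [([0.545, 0.1814, 0.0506], 0.71), ([0.5392, 0.3626, 0.0505], 0.68), ([0.4655, -0.0891, 0.1685], 0.55)]
side machine [([0.5905, -0.1622, -0.0021], 0.86), ([0.4174, -0.0868, -0.0011], 0.74), ([0.5878, 0.275, -0.0042], 0.3)]
```

View pics/w4.png

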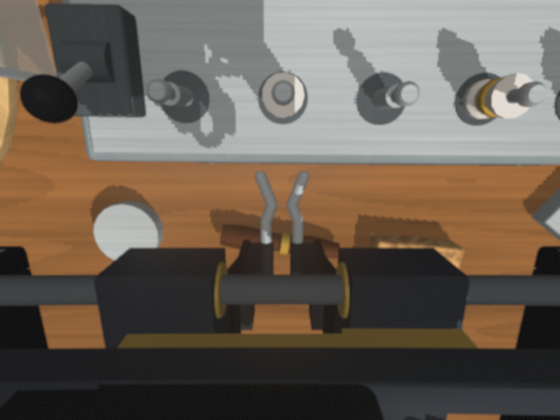

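```bash
cat > t.py <<'E'
from h import *
c=snap('wrist');print(c['fx'],c['cx'],c['cy'],c['k1'])
cv2.imwrite('pics/z4.png',cv2.resize(c['pixels'][60:190,130:560],None,fx=1.8,fy=1.8,interpolation=cv2.INTER_CUBIC))
for n,u,v,z in [('s1',157,91,.128),('s2',283,93,.128),('s3',406,93,.128),('s4',532,93,.128),('tipL',262,177,.169),('tipR',303,177,.169),('edgeL',92,158,.07),('edgeR',500,161,.07)]:
    print(n,np.round(world(c,u,v,z),4))
print(proj(c,np.array([.556,-.086,.128])))
E
python3 t.py
```

```text
316.6895974408067 281.4169344538193 208.89530369050925 0.01701008981962943
s1 [ 0.5572 -0.0135  0.128 ]
s2 [ 0.5563 -0.0883  0.128 ]
s3 [ 0.5561 -0.1615  0.128 ]
s4 [ 0.5557 -0.2355  0.128 ]
tipL [ 0.5129 -0.0775  0.169 ]
tipR [ 0.5129 -0.0984  0.169 ]
edgeL [0.5109 0.0656 0.07  ]
edgeR [ 0.5085 -0.2641  0.07  ]
[279.09259924  93.49647799]
```

View pics/z4.png

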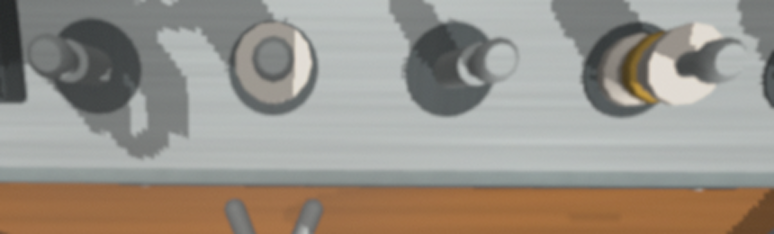

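Wrist crop: spindle 2's head is at (282,92) in the full picture, in line with the clip's mid-column at 282. Spindles 1 and 3 are at (158,92) and (407,93).

servo_tool(
  slide=[
    [0,0,0.015],
    [0,0,0.03],
    [0,0,0.045],
    [0,0,0.053],
    [0,0,0.056],
  ],
  spin=[0,0,0,0,0],
  grip=[1,1,1,1,1],
)

```text
time_s: 9.27
tcp_pos: [0.4671, -0.0876, 0.1343]
ee_rot: [[1.0, -0.0, -0.003], [-0.0, -1.0, -0.0], [-0.003, 0.0, -1.0]]
wrist_force: [0.6, 0.6, -0.8]
gripper_width: 0.284
gripper_force: 30.0
```

servo_tool(
  slide=[
    [0.005,0,0],
    [0.01,0,0],
    [0.013,0,0],
    [0.015,0,0],
    [0.015,0,0],
  ],
  spin=[0,0,0,0,0],
  grip=[1,1,1,1,1],
)

```text
time_s: 9.68
tcp_pos: [0.4839, -0.0874, 0.1361]
ee_rot: [[1.0, -0.0, 0.002], [-0.0, -1.0, 0.0], [0.002, -0.0, -1.0]]
wrist_force: [-0.4, 0.6, -1.7]
gripper_width: 0.286
gripper_force: 30.0
```

```bash
python3 look.py wrist mandrel1,clip1 w5.png; python3 -c "
import cv2;a=cv2.imread('pics/w5.png');cv2.imwrite('pics/z5.png',cv2.resize(a[0:230,150:410],None,fx=2.3,fy=2.3))"
```

```text
9.6833 [ 0.4839 -0.0874  0.1361] [[1.0, -0.0, 0.002], [-0.0, -1.0, 0.0], [0.002, -0.0, -1.0]] 0.286 [-0.4  0.6 -1.7] 29.997937381267548
cam [ 0.557 -0.087  0.274]
wrist mandrel1 [([0.5563, -0.0879, 0.1113], 0.61)]
wrist clip1 [([0.4843, -0.0862, 0.1132], 0.65)]
```

View pics/z5.png

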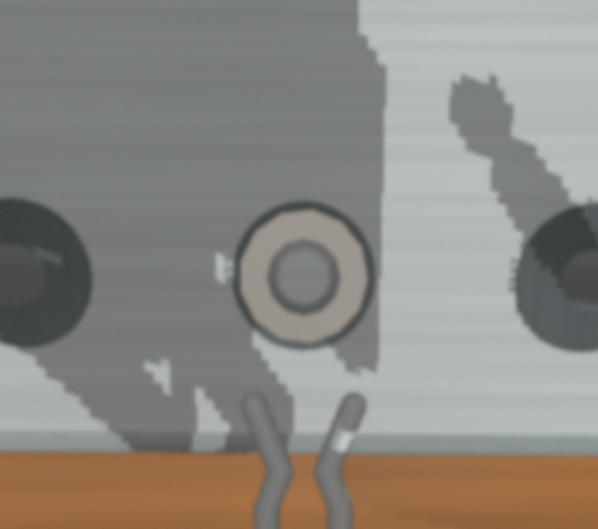

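The crop shows the clip mouth (mid-column 304) centred on the neck (304). I push it on.

servo_tool(
  slide=[
    [0.012,0,0],
    [0.024,0,0],
    [0.034,0,0],
    [0.044,0,0],
    [0.051,0,0],
  ],
  spin=[0,0,0,0,0],
  grip=[1,1,1,1,1],
)

```text
time_s: 10.25
tcp_pos: [0.5309, -0.0876, 0.134]
ee_rot: [[1.0, -0.001, -0.009], [-0.001, -1.0, 0.0], [-0.009, -0.0, -1.0]]
wrist_force: [-4.0, 1.2, 0.6]
gripper_width: 0.279
gripper_force: 30.0
```

servo_tool(
  slide=[
    [0,0,0],
    [0,0,0],
    [0,0,0],
    [0,0,0],
    [0,0,0],
  ],
  spin=[0,0,0,0,0],
  grip=[1,1,1,1,1],
)

```text
time_s: 10.67
tcp_pos: [0.5339, -0.0875, 0.1358]
ee_rot: [[1.0, -0.0, 0.001], [-0.0, -1.0, 0.0], [0.001, -0.0, -1.0]]
wrist_force: [-0.3, 0.3, -0.1]
gripper_width: 0.275
gripper_force: 30.0
```

```bash
python3 look.py wrist,top,side mandrel1,clip1 w6.png; python3 -c "
import cv2;a=cv2.imread('pics/w6.png');cv2.imwrite('pics/z6.png',cv2.resize(a[100:330,150:410],None,fx=2.3,fy=2.3))"
```

```text
10.6667 [ 0.5339 -0.0875  0.1358] [[1.0, -0.0, 0.001], [-0.0, -1.0, 0.0], [0.001, -0.0, -1.0]] 0.275 [-0.3  0.3 -0.1] 29.997875690460205
cam [ 0.607 -0.087  0.273]
wrist mandrel1 [([0.5574, -0.0861, 0.1096], 0.75)]
wrist clip1 [([0.5328, -0.0866, 0.1143], 0.87), ([0.5585, -0.085, 0.1094], 0.71)]
top mandrel1 [([0.5526, -0.3132, 0.1141], 0.57)]
top clip1 [([0.534, 0.3572, 0.0534], 0.63), ([0.5471, 0.1779, 0.0467], 0.56)]
side mandrel1 [([0.5585, -0.0877, 0.1127], 0.66), ([0.5586, -0.2355, 0.1105], 0.61), ([0.5562, -0.314, 0.1112], 0.49)]
side clip1 [([0.5293, -0.0891, 0.1125], 0.66), ([0.537, 0.36, 0.0524], 0.5)]
```

View pics/z6.png

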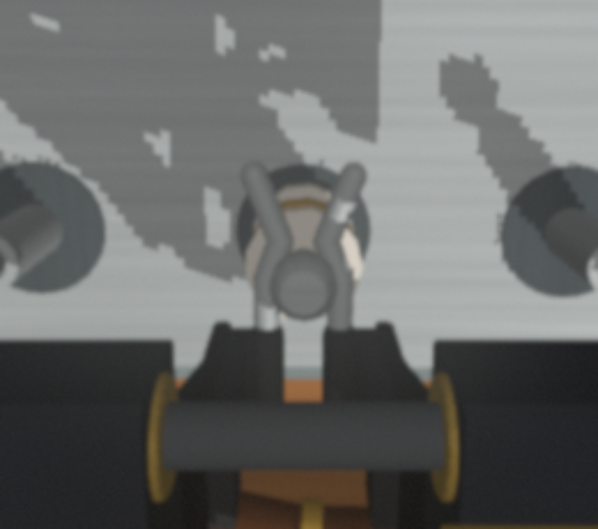

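The crop shows the clip's waist past the neck: it has snapped home on mandrel 2. I release it, retreat and go to the tray's peg at about (0.487, 0.212).

servo_tool(
  slide=[
    [0,0,0],
    [0,0,0],
    [0,0,0],
    [0,0,0],
    [0,0,0],
  ],
  spin=[0,0,0,0,0],
  grip=[0.5,0.5,0.5,0.5,0.5],
)

```text
time_s: 11.53
tcp_pos: [0.5339, -0.0875, 0.1356]
ee_rot: [[1.0, -0.0, 0.0], [-0.0, -1.0, 0.0], [0.0, -0.0, -1.0]]
wrist_force: [0.5, 1.1, 1.2]
gripper_width: 0.487
gripper_force: 0.0
```

servo_tool(
  slide=[
    [-0.012,0,0],
    [-0.03,0,0],
    [-0.048,0,0],
    [-0.066,0,-0.005],
    [-0.066,0,-0.03],
  ],
  spin=[0,0,0,0,0],
  grip=[0.5,0.5,0.5,0.5,0.5],
)

```text
time_s: 11.95
tcp_pos: [0.4612, -0.0878, 0.1619]
ee_rot: [[1.0, -0.002, -0.013], [-0.002, -1.0, 0.0], [-0.013, -0.0, -1.0]]
wrist_force: [0.5, -0.8, -0.4]
gripper_width: 0.494
gripper_force: 0.0
```

servo_tool(
  slide=[
    [0,0,-0.03],
    [0,-0.035,-0.03],
    [0,-0.07,-0.03],
    [0,-0.105,-0.03],
    [0,-0.14,-0.03],
  ],
  spin=[0,0,0,0,0],
  grip=[0.65,0.65,0.65,0.65,0.65],
)

```text
time_s: 12.37
tcp_pos: [0.4677, 0.0538, 0.1961]
ee_rot: [[1.0, -0.001, 0.001], [-0.001, -1.0, 0.001], [0.001, -0.001, -1.0]]
wrist_force: [0.4, -0.1, -0.0]
gripper_width: 0.359
gripper_force: 0.0
```

servo_tool(
  slide=[
    [0.003,-0.035,0],
    [0.007,-0.07,0],
    [0.011,-0.105,0],
    [0.015,-0.14,0],
    [0.019,-0.16,0],
  ],
  spin=[0,0,0,0,0],
  grip=[0.65,0.65,0.65,0.65,0.65],
)

```text
time_s: 12.78
tcp_pos: [0.4872, 0.2158, 0.1957]
ee_rot: [[1.0, 0.002, 0.001], [0.002, -1.0, 0.001], [0.001, -0.001, -1.0]]
wrist_force: [0.0, -0.8, 0.7]
gripper_width: 0.348
gripper_force: 0.0
```

servo_tool(
  slide=[
    [0,0,0],
    [0,0,0],
    [0,0,0],
    [0,0,0],
    [0,0,0],
  ],
  spin=[0,0,0,0,0],
  grip=[0.65,0.65,0.65,0.65,0.65],
)

```text
time_s: 13.2
tcp_pos: [0.4868, 0.2114, 0.1957]
ee_rot: [[1.0, -0.002, -0.0], [-0.002, -1.0, 0.0], [-0.0, -0.0, -1.0]]
wrist_force: [0.1, 0.7, -0.3]
gripper_width: 0.35
gripper_force: 0.0
```

```bash
python3 look.py wrist,side clip1,mandrel1 w7.png
```

```text
13.2 [0.4868 0.2114 0.1957] [[1.0, -0.002, -0.0], [-0.002, -1.0, 0.0], [-0.0, -0.0, -1.0]] 0.35 [ 0.1  0.7 -0.3] 0.0
cam [0.56  0.211 0.333]
wrist clip1 [([0.5349, 0.357, 0.0483], 0.97), ([0.5486, 0.1785, 0.0473], 0.97)]
wrist mandrel1 []
side clip1 [([0.5428, 0.1818, 0.0515], 0.83)]
side mandrel1 [([0.5546, -0.0875, 0.1115], 0.61), ([0.5513, -0.3103, 0.1143], 0.49), ([0.5577, -0.2364, 0.1161], 0.45), ([0.5472, 0.044, 0.1421], 0.32)]
```

View pics/w7.png

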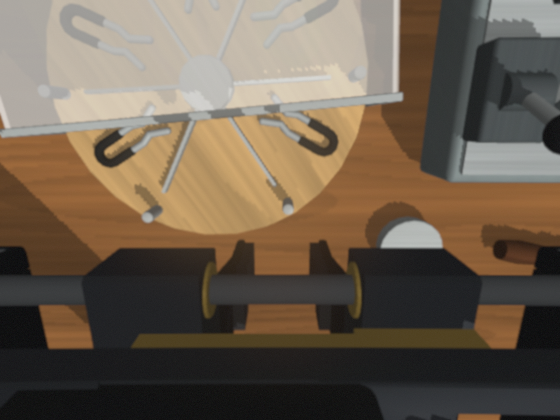

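Wrist view: the peg to push is at (288,208), its partner at (151,214), and the front pocket is empty.

```bash
cat > t.py <<'E'
from h import *
c=snap('wrist')
for n,u,v,z in [('peg2',288,207,.071),('peg1',152,214,.071),('peg3',357,74,.071),('peg0',47,91,.071),('hoodR',401,98,.092),('hoodL',6,135,.092)]:
    print(n,np.round(world(c,u,v,z),4))
E
python3 t.py
```

```text
peg2 [0.4881 0.2067 0.071 ]
peg1 [0.4819 0.3237 0.071 ]
peg3 [0.5936 0.1545 0.071 ]
peg0 [0.5808 0.3929 0.071 ]
hoodR [0.5749 0.1266 0.092 ]
hoodL [0.5486 0.4142 0.092 ]
```

servo_tool(
  slide=[
    [0,0.002,0.03],
    [0,0.004,0.06],
    [0,0.004,0.085],
    [0,0.004,0.105],
    [0,0.004,0.114],
  ],
  spin=[0,0,0,0,0],
  grip=[0.65,0.65,0.65,0.65,0.65],
)

```text
time_s: 13.97
tcp_pos: [0.4855, 0.2074, 0.0788]
ee_rot: [[1.0, -0.001, -0.004], [-0.001, -1.0, -0.003], [-0.004, 0.003, -1.0]]
wrist_force: [-0.5, -0.9, 0.7]
gripper_width: 0.354
gripper_force: 0.0
```

servo_tool(
  slide=[
    [-0.008,-0.015,0],
    [-0.0145,-0.031,0],
    [-0.018,-0.047,0],
    [-0.02,-0.064,0],
    [-0.019,-0.081,0],
  ],
  spin=[0,0,0,0,0],
  grip=[0.65,0.65,0.65,0.65,0.65],
)

```text
time_s: 14.38
tcp_pos: [0.4668, 0.2894, 0.0816]
ee_rot: [[1.0, -0.0, -0.002], [-0.0, -1.0, -0.002], [-0.002, 0.002, -1.0]]
wrist_force: [-1.8, -1.4, -0.7]
gripper_width: 0.353
gripper_force: 0.8
```

servo_tool(
  slide=[
    [0.003,-0.017,0],
    [0.009,-0.033,0],
    [0.015,-0.045,0],
    [0.018,-0.051,0],
    [0.021,-0.054,0],
  ],
  spin=[0,0,0,0,0],
  grip=[0.65,0.65,0.65,0.65,0.65],
)

```text
time_s: 14.8
tcp_pos: [0.4894, 0.3447, 0.0818]
ee_rot: [[1.0, 0.001, 0.001], [0.001, -1.0, 0.0], [0.001, -0.0, -1.0]]
wrist_force: [-0.9, -0.3, 0.0]
gripper_width: 0.357
gripper_force: 0.5
```

servo_tool(
  slide=[
    [0,0,0],
    [0,0,-0.03],
    [0,0,-0.06],
    [0,0,-0.09],
    [0,0.02,-0.11],
  ],
  spin=[0,0,0,0,0],
  grip=[0.6,0.55,0.5,0.48,0.48],
)

```text
time_s: 15.22
tcp_pos: [0.4904, 0.3259, 0.195]
ee_rot: [[1.0, 0.002, 0.005], [0.002, -1.0, 0.004], [0.005, -0.004, -1.0]]
wrist_force: [0.5, 0.6, 0.3]
gripper_width: 0.505
gripper_force: 0.0
```

servo_tool(
  slide=[
    [0,0.01,0],
    [0,0.03,0],
    [0,0.05,0],
    [0,0.05,0],
    [0,0.05,0],
  ],
  spin=[0,0,0,0,0],
  grip=[0.48,0.48,0.48,0.48,0.48],
)

```text
time_s: 15.63
tcp_pos: [0.4888, 0.2722, 0.1916]
ee_rot: [[1.0, -0.002, 0.0], [-0.002, -1.0, 0.0], [0.0, -0.0, -1.0]]
wrist_force: [1.0, 0.8, 1.0]
gripper_width: 0.519
gripper_force: 0.0
```

```bash
python3 look.py wrist,side,top clip1 w8.png
```

```text
15.6333 [0.4888 0.2722 0.1916] [[1.0, -0.002, 0.0], [-0.002, -1.0, 0.0], [0.0, -0.0, -1.0]] 0.519 [1.  0.8 1. ] 0.0
cam [0.562 0.272 0.329]
wrist clip1 [([0.4905, 0.266, 0.0475], 0.86), ([0.5387, 0.1735, 0.0468], 0.85)]
side clip1 [([0.5289, -0.0916, 0.112], 0.57), ([0.5378, 0.1766, 0.05], 0.54), ([0.4866, 0.2659, 0.0466], 0.48)]
top clip1 [([0.54, 0.1807, 0.0488], 0.76), ([0.5329, -0.0919, 0.1054], 0.67)]
```

View pics/w8.png

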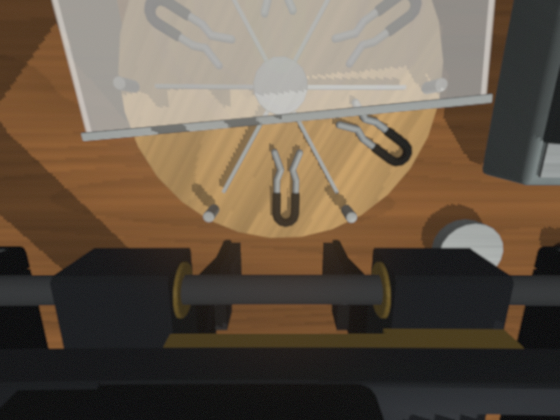

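Wrist view: the tray turned 60°. A new clip lies straight at the front, with its bow at (286,222) and mouth at (288,155), about 4 mm right of the jaw centre.

servo_tool(
  slide=[
    [0,0.002,0.03],
    [0,0.004,0.06],
    [0,0.004,0.08],
    [0,0.004,0.095],
    [0,0.004,0.105],
  ],
  spin=[0,0,0,0,0],
  grip=[0.48,0.48,0.48,0.48,0.48],
)

```text
time_s: 16.35
tcp_pos: [0.4882, 0.2693, 0.0844]
ee_rot: [[1.0, 0.0, -0.002], [0.0, -1.0, -0.002], [-0.002, 0.002, -1.0]]
wrist_force: [0.1, 0.4, -0.5]
gripper_width: 0.52
gripper_force: 0.0
```

servo_tool(
  slide=[
    [0,0,0],
    [0,0,0.005],
    [0,0,0.01],
    [0,0,0.014],
    [0,0,0.015],
  ],
  spin=[0,0,0,0,0],
  grip=[0.48,0.48,0.48,0.48,0.48],
)

```text
time_s: 16.77
tcp_pos: [0.4889, 0.2696, 0.0714]
ee_rot: [[1.0, -0.0, 0.0], [-0.0, -1.0, 0.0], [0.0, -0.0, -1.0]]
wrist_force: [1.2, -0.3, -0.2]
gripper_width: 0.519
gripper_force: 0.0
```

servo_tool(
  slide=[
    [0,0,0],
    [0,0,0],
    [0,0,0],
    [0,0,0],
    [0,0,0],
  ],
  spin=[0,0,0,0,0],
  grip=[0.6,0.8,1,1,1],
)

```text
time_s: 17.18
tcp_pos: [0.4891, 0.2696, 0.0719]
ee_rot: [[1.0, -0.0, 0.0], [-0.0, -1.0, 0.0], [0.0, -0.0, -1.0]]
wrist_force: [-0.3, 0.9, 0.4]
gripper_width: 0.284
gripper_force: 30.0
```

servo_tool(
  slide=[
    [0,0,0],
    [0,0,0],
    [0,0,0],
    [0,0,0],
    [0,0,0],
  ],
  spin=[0,0,0,0,0],
  grip=[1,1,1,1,1],
)

```text
time_s: 17.6
tcp_pos: [0.4891, 0.2696, 0.0719]
ee_rot: [[1.0, -0.0, 0.0], [-0.0, -1.0, 0.0], [0.0, -0.0, -1.0]]
wrist_force: [-0.8, -0.7, 3.8]
gripper_width: 0.281
gripper_force: 30.0
```

servo_tool(
  slide=[
    [0,0,-0.015],
    [0,0,-0.045],
    [-0.005,0.01,-0.075],
    [-0.012,0.03,-0.105],
    [-0.021,0.056,-0.12],
  ],
  spin=[0,0,0,0,0],
  grip=[1,1,1,1,1],
)

```text
time_s: 18.02
tcp_pos: [0.4694, 0.2149, 0.1946]
ee_rot: [[1.0, 0.002, 0.005], [0.002, -1.0, 0.003], [0.005, -0.003, -1.0]]
wrist_force: [0.3, -0.4, 0.7]
gripper_width: 0.283
gripper_force: 30.0
```

servo_tool(
  slide=[
    [0,0.03,0],
    [0,0.06,0],
    [0,0.09,0],
    [0,0.12,0],
    [0,0.15,0],
  ],
  spin=[0,0,0,0,0],
  grip=[1,1,1,1,1],
)

```text
time_s: 18.43
tcp_pos: [0.4673, 0.0622, 0.1913]
ee_rot: [[1.0, 0.0, -0.0], [0.0, -1.0, 0.0], [-0.0, -0.0, -1.0]]
wrist_force: [0.4, -0.2, -1.4]
gripper_width: 0.28
gripper_force: 30.0
```

servo_tool(
  slide=[
    [0,0.03,0],
    [0,0.06,0],
    [0,0.09,0],
    [0,0.12,0],
    [0,0.15,0],
  ],
  spin=[0,0,0,0,0],
  grip=[1,1,1,1,1],
)

```text
time_s: 18.85
tcp_pos: [0.4674, -0.0878, 0.1912]
ee_rot: [[1.0, -0.0, -0.0], [-0.0, -1.0, 0.0], [-0.0, -0.0, -1.0]]
wrist_force: [0.1, 0.3, -0.1]
gripper_width: 0.279
gripper_force: 30.0
```

servo_tool(
  slide=[
    [0,0.03,0],
    [0,0.06,0],
    [0,0.09,0],
    [0,0.12,0],
    [0,0.15,0],
  ],
  spin=[0,0,0,0,0],
  grip=[1,1,1,1,1],
)

```text
time_s: 19.27
tcp_pos: [0.4674, -0.2378, 0.191]
ee_rot: [[1.0, -0.0, -0.0], [-0.0, -1.0, 0.001], [-0.0, -0.001, -1.0]]
wrist_force: [1.5, 0.4, -0.3]
gripper_width: 0.283
gripper_force: 30.0
```

servo_tool(
  slide=[
    [0,0,0.01],
    [0,0,0.025],
    [0,0,0.04],
    [0,0,0.05],
    [0,0,0.056],
  ],
  spin=[0,0,0,0,0],
  grip=[1,1,1,1,1],
)

```text
time_s: 19.68
tcp_pos: [0.4669, -0.236, 0.1337]
ee_rot: [[1.0, -0.0, -0.003], [-0.0, -1.0, 0.001], [-0.003, -0.001, -1.0]]
wrist_force: [0.9, 0.5, -0.2]
gripper_width: 0.28
gripper_force: 30.0
```

servo_tool(
  slide=[
    [0.005,0,0],
    [0.01,0,0],
    [0.013,0,0],
    [0.015,0,0],
    [0.015,0,0],
  ],
  spin=[0,0,0,0,0],
  grip=[1,1,1,1,1],
)

```text
time_s: 20.1
tcp_pos: [0.4839, -0.2364, 0.1362]
ee_rot: [[1.0, 0.0, 0.002], [0.0, -1.0, -0.0], [0.002, 0.0, -1.0]]
wrist_force: [-0.4, 0.1, -0.8]
gripper_width: 0.282
gripper_force: 30.0
```

```bash
python3 look.py wrist,side mandrel1,clip1 w9.png; python3 -c "
import cv2;a=cv2.imread('pics/w9.png');cv2.imwrite('pics/z9.png',cv2.resize(a[0:230,150:410],None,fx=2.3,fy=2.3))"
```

```text
20.1 [ 0.4839 -0.2364  0.1362] [[1.0, 0.0, 0.002], [0.0, -1.0, -0.0], [0.002, 0.0, -1.0]] 0.282 [-0.4  0.1 -0.8] 29.990655183792114
cam [ 0.557 -0.236  0.274]
wrist mandrel1 [([0.5557, -0.2372, 0.1115], 0.65), ([0.5549, -0.3122, 0.11], 0.61), ([0.3926, -0.2261, 0.0004], 0.52)]
wrist clip1 [([0.482, -0.2384, 0.1124], 0.89)]
side mandrel1 [([0.5849, 0.2722, -0.0028], 0.57), ([0.5558, -0.0885, 0.1125], 0.45), ([0.5586, -0.2355, 0.1116], 0.44)]
side clip1 [([0.4789, -0.2355, 0.1152], 0.54), ([0.5387, 0.1796, 0.0502], 0.53), ([0.5324, -0.0892, 0.111], 0.5)]
```

View pics/z9.png

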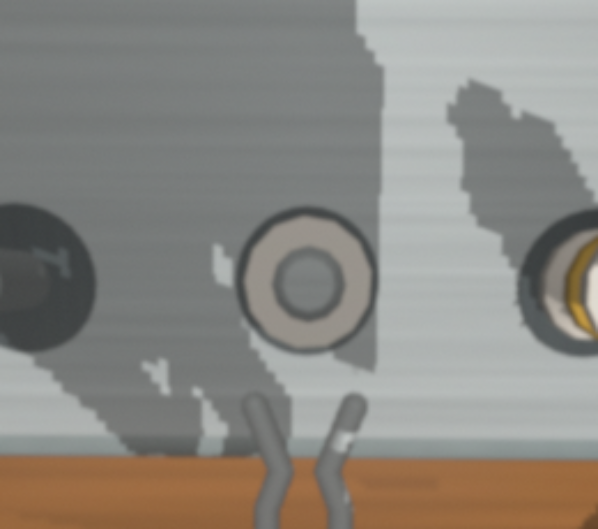

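The crop shows the neck at column 309 against the clip's mid-column 304, so about 1 mm to the right. I correct for that and push.

servo_tool(
  slide=[
    [0.012,0.001,0],
    [0.024,0.001,0],
    [0.034,0.001,0],
    [0.044,0.001,0],
    [0.051,0.001,0],
  ],
  spin=[0,0,0,0,0],
  grip=[1,1,1,1,1],
)

```text
time_s: 20.82
tcp_pos: [0.5318, -0.2373, 0.1343]
ee_rot: [[1.0, -0.001, -0.007], [-0.001, -1.0, 0.001], [-0.007, -0.001, -1.0]]
wrist_force: [-0.3, 0.4, -1.6]
gripper_width: 0.28
gripper_force: 30.0
```

servo_tool(
  slide=[
    [0,0,0],
    [0,0,0],
    [0,0,0],
    [0,0,0],
    [0,0,0],
  ],
  spin=[0,0,0,0,0],
  grip=[1,1,1,1,1],
)

```text
time_s: 21.23
tcp_pos: [0.5338, -0.2375, 0.1358]
ee_rot: [[1.0, -0.0, 0.001], [-0.0, -1.0, -0.0], [0.001, 0.0, -1.0]]
wrist_force: [-0.1, 0.3, -0.5]
gripper_width: 0.282
gripper_force: 30.0
```

```bash
python3 look.py wrist,side mandrel1,clip1 w10.png; python3 -c "
import cv2,numpy as np;a=cv2.imread('pics/w10.png');b=cv2.imread('pics/w6.png')
print(np.abs(a.astype(int)-b)[180:240,250:320].mean())
r=cv2.matchTemplate(a,b[160:240,252:312],cv2.TM_CCOEFF_NORMED);print(cv2.minMaxLoc(r))"
```

```text
21.2333 [ 0.5338 -0.2375  0.1358] [[1.0, -0.0, 0.001], [-0.0, -1.0, -0.0], [0.001, 0.0, -1.0]] 0.282 [-0.1  0.3 -0.5] 29.990626573562622
cam [ 0.607 -0.237  0.273]
wrist mandrel1 [([0.5562, -0.233, 0.1105], 0.82), ([0.5564, -0.3126, 0.1114], 0.76)]
wrist clip1 [([0.5372, -0.2404, 0.1119], 0.89)]
side mandrel1 [([0.5567, -0.0876, 0.1104], 0.48), ([0.5579, -0.2382, 0.1086], 0.45), ([0.5541, -0.3102, 0.1109], 0.39)]
side clip1 [([0.5313, -0.2392, 0.114], 0.58), ([0.5344, -0.0897, 0.1099], 0.54), ([0.5382, 0.1772, 0.0482], 0.5)]
6.331666666666667
(-0.49902790784835815, 0.9564406871795654, (316, 140), (252, 161))
```

The picture matches the snapped view of mandrel 2 (0.96 at the same place). I release and turn the tray another 60°.

servo_tool(
  slide=[
    [0,0,0],
    [0,0,0],
    [0,0,0],
    [0,0,0],
    [0,0,0],
  ],
  spin=[0,0,0,0,0],
  grip=[0.5,0.5,0.5,0.5,0.5],
)

```text
time_s: 21.95
tcp_pos: [0.5339, -0.2375, 0.1356]
ee_rot: [[1.0, -0.0, 0.0], [-0.0, -1.0, -0.0], [0.0, 0.0, -1.0]]
wrist_force: [0.2, -0.3, 0.3]
gripper_width: 0.483
gripper_force: 0.0
```

servo_tool(
  slide=[
    [-0.012,0,0],
    [-0.03,0,0],
    [-0.048,0,0],
    [-0.066,0,-0.005],
    [-0.066,0,-0.025],
  ],
  spin=[0,0,0,0,0],
  grip=[0.5,0.5,0.5,0.5,0.5],
)

```text
time_s: 22.37
tcp_pos: [0.4622, -0.2365, 0.1576]
ee_rot: [[1.0, -0.002, -0.01], [-0.002, -1.0, 0.003], [-0.01, -0.003, -1.0]]
wrist_force: [-0.1, 0.6, -0.7]
gripper_width: 0.504
gripper_force: 0.0
```

servo_tool(
  slide=[
    [0,-0.03,-0.03],
    [0,-0.06,-0.03],
    [0,-0.09,-0.03],
    [0,-0.12,-0.03],
    [0,-0.15,-0.03],
  ],
  spin=[0,0,0,0,0],
  grip=[0.65,0.65,0.65,0.65,0.65],
)

```text
time_s: 22.78
tcp_pos: [0.4677, -0.0862, 0.191]
ee_rot: [[1.0, -0.001, 0.001], [-0.001, -1.0, 0.0], [0.001, -0.0, -1.0]]
wrist_force: [0.4, -0.3, -0.3]
gripper_width: 0.354
gripper_force: 0.0
```

servo_tool(
  slide=[
    [0,-0.03,0],
    [0,-0.06,0],
    [0,-0.09,0],
    [0,-0.12,0],
    [0,-0.15,0],
  ],
  spin=[0,0,0,0,0],
  grip=[0.65,0.65,0.65,0.65,0.65],
)

```text
time_s: 23.2
tcp_pos: [0.4677, 0.064, 0.1909]
ee_rot: [[1.0, 0.0, 0.001], [0.0, -1.0, 0.0], [0.001, -0.0, -1.0]]
wrist_force: [0.6, -0.1, 0.2]
gripper_width: 0.348
gripper_force: 0.0
```

servo_tool(
  slide=[
    [0.003,-0.03,0],
    [0.006,-0.06,0],
    [0.009,-0.09,0],
    [0.012,-0.12,0],
    [0.016,-0.149,0],
  ],
  spin=[0,0,0,0,0],
  grip=[0.65,0.65,0.65,0.65,0.65],
)

```text
time_s: 23.62
tcp_pos: [0.4837, 0.2131, 0.1907]
ee_rot: [[1.0, 0.0, 0.0], [0.0, -1.0, 0.0], [0.0, -0.0, -1.0]]
wrist_force: [-0.0, -0.2, -0.6]
gripper_width: 0.349
gripper_force: 0.0
```

servo_tool(
  slide=[
    [0,0,0],
    [0,0,0.02],
    [0,0,0.04],
    [0,0,0.05],
    [0,0,0.05],
  ],
  spin=[0,0,0,0,0],
  grip=[0.65,0.65,0.65,0.65,0.65],
)

```text
time_s: 24.03
tcp_pos: [0.4825, 0.2102, 0.1382]
ee_rot: [[1.0, -0.001, -0.005], [-0.001, -1.0, -0.003], [-0.005, 0.003, -1.0]]
wrist_force: [0.8, -0.5, 0.3]
gripper_width: 0.348
gripper_force: 0.0
```

```bash
python3 look.py wrist,side,top clip1 w11.png
```

```text
24.0333 [0.4825 0.2102 0.1382] [[1.0, -0.001, -0.005], [-0.001, -1.0, -0.003], [-0.005, 0.003, -1.0]] 0.348 [ 0.8 -0.5  0.3] 0.0
cam [0.556 0.211 0.275]
wrist clip1 [([0.5382, 0.1746, 0.0432], 0.83)]
side clip1 [([0.5317, -0.0896, 0.1109], 0.74), ([0.5315, -0.241, 0.1084], 0.69), ([0.5408, 0.1816, 0.052], 0.42)]
top clip1 [([0.5326, -0.2393, 0.1068], 0.55), ([0.5415, 0.1779, 0.0478], 0.46), ([0.5327, -0.0888, 0.1105], 0.46)]
```

View pics/w11.png

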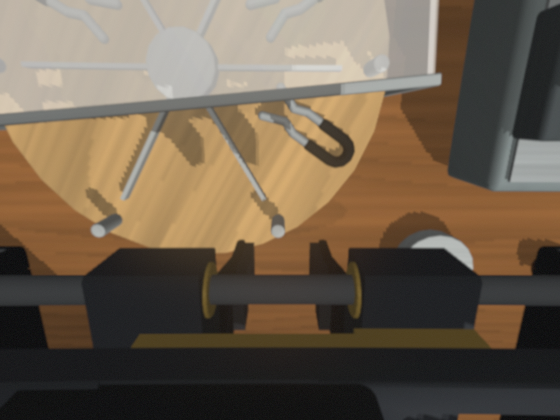

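Wrist view: the peg at (278,228) is centred between the jaws, and the next clip is at (330,145).

servo_tool(
  slide=[
    [0,0,0.015],
    [0,0,0.03],
    [0,0,0.045],
    [0,0,0.055],
    [0,0,0.059],
  ],
  spin=[0,0,0,0,0],
  grip=[0.65,0.65,0.65,0.65,0.65],
)

```text
time_s: 24.75
tcp_pos: [0.4835, 0.2111, 0.0806]
ee_rot: [[1.0, -0.0, -0.001], [-0.0, -1.0, -0.001], [-0.001, 0.001, -1.0]]
wrist_force: [-0.2, 0.4, 0.7]
gripper_width: 0.349
gripper_force: 0.0
```

servo_tool(
  slide=[
    [-0.0075,-0.0155,0],
    [-0.0125,-0.0315,0],
    [-0.0155,-0.048,0],
    [-0.016,-0.065,0],
    [-0.0145,-0.082,0],
  ],
  spin=[0,0,0,0,0],
  grip=[0.65,0.65,0.65,0.65,0.65],
)

```text
time_s: 25.17
tcp_pos: [0.4688, 0.294, 0.0819]
ee_rot: [[1.0, -0.0, -0.001], [-0.0, -1.0, -0.001], [-0.001, 0.001, -1.0]]
wrist_force: [-0.1, -1.0, 0.4]
gripper_width: 0.347
gripper_force: 0.7
```

servo_tool(
  slide=[
    [0.004,-0.0165,0],
    [0.0105,-0.032,0],
    [0.0165,-0.0435,0],
    [0.02,-0.05,0],
    [0.02,-0.051,0],
  ],
  spin=[0,0,0,0,0],
  grip=[0.65,0.65,0.65,0.65,0.65],
)

```text
time_s: 25.58
tcp_pos: [0.4907, 0.3465, 0.082]
ee_rot: [[1.0, 0.001, 0.002], [0.001, -1.0, 0.002], [0.002, -0.002, -1.0]]
wrist_force: [-0.1, 0.0, 0.6]
gripper_width: 0.353
gripper_force: 0.0
```

servo_tool(
  slide=[
    [0,0,0],
    [0,0,-0.03],
    [0,0,-0.06],
    [0,0,-0.09],
    [0,0.02,-0.11],
  ],
  spin=[0,0,0,0,0],
  grip=[0.6,0.55,0.5,0.48,0.48],
)

```text
time_s: 26.0
tcp_pos: [0.4907, 0.3268, 0.195]
ee_rot: [[1.0, 0.002, 0.005], [0.002, -1.0, 0.004], [0.005, -0.004, -1.0]]
wrist_force: [1.1, 0.5, 1.1]
gripper_width: 0.504
gripper_force: 0.0
```

servo_tool(
  slide=[
    [0,0.01,0],
    [0,0.03,0],
    [0,0.05,0],
    [0,0.05,0],
    [0,0.05,0],
  ],
  spin=[0,0,0,0,0],
  grip=[0.48,0.48,0.48,0.48,0.48],
)

```text
time_s: 26.42
tcp_pos: [0.4892, 0.2731, 0.1916]
ee_rot: [[1.0, -0.002, -0.0], [-0.002, -1.0, 0.0], [-0.0, -0.0, -1.0]]
wrist_force: [-0.4, 0.6, -0.0]
gripper_width: 0.517
gripper_force: 0.0
```

```bash
python3 look.py wrist,side,top clip1 w12.png
```

```text
26.4167 [0.4892 0.2731 0.1916] [[1.0, -0.002, -0.0], [-0.002, -1.0, 0.0], [-0.0, -0.0, -1.0]] 0.517 [-0.4  0.6 -0. ] 0.0
cam [0.562 0.273 0.329]
wrist clip1 [([0.5331, 0.1858, 0.0484], 0.86), ([0.4787, 0.2655, 0.046], 0.73)]
side clip1 [([0.5308, -0.2392, 0.1063], 0.68), ([0.5428, 0.1798, 0.0468], 0.66), ([0.4834, 0.2684, 0.0503], 0.64), ([0.5311, -0.0884, 0.1119], 0.58)]
top clip1 [([0.5321, -0.2407, 0.1078], 0.71), ([0.5327, -0.0891, 0.1102], 0.5), ([0.4246, 0.0711, -0.0017], 0.38)]
```

View pics/w12.png

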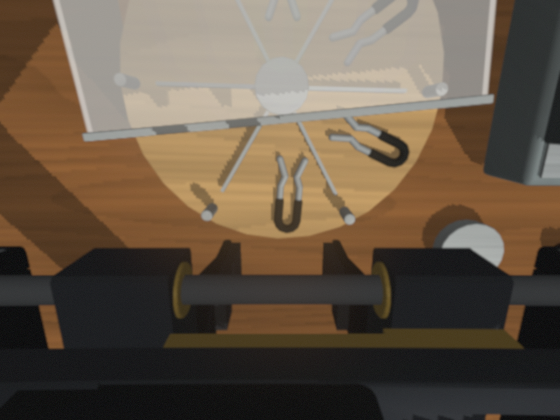

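Wrist view: the third clip has its bow end at (287,230) and mouth mid at (291,159). It is about 4 mm nearer than the last one and turned about 3.5° clockwise, so I spin to match.

servo_tool(
  slide=[
    [-0.002,0.003,0.03],
    [-0.004,0.0055,0.06],
    [-0.004,0.0055,0.08],
    [-0.004,0.0055,0.095],
    [-0.004,0.0055,0.105],
  ],
  spin=[1,2,3,3.5,3.5],
  grip=[0.48,0.48,0.48,0.48,0.48],
)

```text
time_s: 27.13
tcp_pos: [0.4847, 0.2688, 0.0844]
ee_rot: [[0.998, -0.061, -0.002], [-0.061, -0.998, -0.002], [-0.002, 0.002, -1.0]]
wrist_force: [0.3, -0.1, -0.4]
gripper_width: 0.518
gripper_force: 0.0
```

servo_tool(
  slide=[
    [0,0,0],
    [0,0,0.005],
    [0,0,0.01],
    [0,0,0.014],
    [0,0,0.015],
  ],
  spin=[0,0,0,0,0],
  grip=[0.48,0.48,0.48,0.48,0.48],
)

```text
time_s: 27.55
tcp_pos: [0.4854, 0.269, 0.0714]
ee_rot: [[0.998, -0.061, -0.0], [-0.061, -0.998, 0.0], [-0.0, -0.0, -1.0]]
wrist_force: [0.0, 0.0, -0.5]
gripper_width: 0.52
gripper_force: 0.0
```

servo_tool(
  slide=[
    [0,0,0],
    [0,0,0],
    [0,0,0],
    [0,0,0],
    [0,0,0],
  ],
  spin=[0,0,0,0,0],
  grip=[0.6,0.8,1,1,1],
)

```text
time_s: 27.97
tcp_pos: [0.4856, 0.269, 0.0719]
ee_rot: [[0.998, -0.061, 0.0], [-0.061, -0.998, 0.0], [0.0, -0.0, -1.0]]
wrist_force: [0.7, 0.5, 1.7]
gripper_width: 0.282
gripper_force: 30.0
```

servo_tool(
  slide=[
    [0,0,0],
    [0,0,0],
    [0,0,0],
    [0,0,0],
    [0,0,0],
  ],
  spin=[0,0,0,0,0],
  grip=[1,1,1,1,1],
)

```text
time_s: 28.38
tcp_pos: [0.4856, 0.269, 0.0719]
ee_rot: [[0.998, -0.061, 0.0], [-0.061, -0.998, 0.0], [0.0, -0.0, -1.0]]
wrist_force: [0.3, -1.4, 4.5]
gripper_width: 0.281
gripper_force: 30.0
```

servo_tool(
  slide=[
    [0,0,-0.015],
    [0,0,-0.045],
    [0,0,-0.075],
    [0,0,-0.105],
    [0,0,-0.12],
  ],
  spin=[0,-1,-2,-3,-3.5],
  grip=[1,1,1,1,1],
)

```text
time_s: 28.8
tcp_pos: [0.4866, 0.27, 0.1951]
ee_rot: [[1.0, 0.001, 0.005], [0.001, -1.0, 0.004], [0.005, -0.004, -1.0]]
wrist_force: [-0.2, 0.7, -0.0]
gripper_width: 0.283
gripper_force: 30.0
```

servo_tool(
  slide=[
    [0,0,0],
    [0,0,0],
    [0,0,0],
    [0,0,0],
    [0,0,0],
  ],
  spin=[0,0,0,0,0],
  grip=[1,1,1,1,1],
)

```text
time_s: 29.22
tcp_pos: [0.4848, 0.2685, 0.1898]
ee_rot: [[1.0, -0.0, -0.002], [-0.0, -1.0, -0.002], [-0.002, 0.002, -1.0]]
wrist_force: [0.0, 0.1, -0.2]
gripper_width: 0.28
gripper_force: 30.0
```

```bash
python3 look.py wrist clip1 w13.png; python3 -c "
import cv2,numpy as np;a=cv2.imread('pics/w13.png');b=cv2.imread('pics/w5.png')
for d,x in (('L',(250,275)),('R',(288,313))):
  r=cv2.matchTemplate(a[140:260,220:340],b[165:210,x[0]:x[1]],cv2.TM_CCOEFF_NORMED);m=cv2.minMaxLoc(r);print(d,m[1],np.array(m[3])+[220,140],'ref',x[0],165)"
```

```text
29.2167 [0.4848 0.2685 0.1898] [[1.0, -0.0, -0.002], [-0.0, -1.0, -0.002], [-0.002, 0.002, -1.0]] 0.28 [ 0.   0.1 -0.2] 29.999915063381195
cam [0.558 0.269 0.327]
wrist clip1 [([0.4779, 0.2661, 0.1648], 0.96)]
L 0.27802973985671997 [277 210] ref 250 165
R 0.6265044212341309 [220 196] ref 288 165
```

servo_tool(
  slide=[
    [-0.005,0.029,0],
    [-0.01,0.058,0],
    [-0.017,0.087,0],
    [-0.017,0.116,0],
    [-0.017,0.145,0],
  ],
  spin=[0,0,0,0,0],
  grip=[1,1,1,1,1],
)

```text
time_s: 29.73
tcp_pos: [0.4678, 0.1227, 0.1912]
ee_rot: [[1.0, 0.001, -0.001], [0.001, -1.0, -0.0], [-0.001, 0.0, -1.0]]
wrist_force: [0.7, 0.8, 0.4]
gripper_width: 0.279
gripper_force: 30.0
```

servo_tool(
  slide=[
    [0,0.029,0],
    [0,0.058,0],
    [0,0.087,0],
    [0,0.116,0],
    [0,0.145,0],
  ],
  spin=[0,0,0,0,0],
  grip=[1,1,1,1,1],
)

```text
time_s: 30.15
tcp_pos: [0.4681, -0.0223, 0.1914]
ee_rot: [[1.0, 0.0, -0.0], [0.0, -1.0, -0.0], [-0.0, 0.0, -1.0]]
wrist_force: [0.8, -0.3, -0.4]
gripper_width: 0.282
gripper_force: 30.0
```

servo_tool(
  slide=[
    [0,0.029,0],
    [0,0.058,0],
    [0,0.087,0],
    [0,0.116,0],
    [0,0.145,0],
  ],
  spin=[0,0,0,0,0],
  grip=[1,1,1,1,1],
)

```text
time_s: 30.57
tcp_pos: [0.4681, -0.1674, 0.1913]
ee_rot: [[1.0, -0.0, -0.0], [-0.0, -1.0, 0.0], [-0.0, -0.0, -1.0]]
wrist_force: [0.2, -0.4, -0.6]
gripper_width: 0.281
gripper_force: 30.0
```

servo_tool(
  slide=[
    [0,0.029,0],
    [0,0.058,0],
    [0,0.087,0],
    [0,0.116,0],
    [0,0.1455,0],
  ],
  spin=[0,0,0,0,0],
  grip=[1,1,1,1,1],
)

```text
time_s: 30.98
tcp_pos: [0.468, -0.3129, 0.1911]
ee_rot: [[1.0, -0.0, -0.001], [-0.0, -1.0, 0.0], [-0.001, -0.0, -1.0]]
wrist_force: [0.4, -0.6, -1.0]
gripper_width: 0.283
gripper_force: 30.0
```

servo_tool(
  slide=[
    [0,0,0.01],
    [0,0,0.025],
    [0,0,0.04],
    [0,0,0.05],
    [0,0,0.055],
  ],
  spin=[0,0,0,0,0],
  grip=[1,1,1,1,1],
)

```text
time_s: 31.4
tcp_pos: [0.4673, -0.3108, 0.1344]
ee_rot: [[1.0, -0.0, -0.003], [-0.0, -1.0, 0.001], [-0.003, -0.001, -1.0]]
wrist_force: [0.2, 0.9, 0.4]
gripper_width: 0.278
gripper_force: 30.0
```

servo_tool(
  slide=[
    [0.005,0,0],
    [0.01,0,0],
    [0.013,0,0],
    [0.015,0,0],
    [0.015,0,0],
  ],
  spin=[0,0,0,0,0],
  grip=[1,1,1,1,1],
)

```text
time_s: 31.82
tcp_pos: [0.4844, -0.3115, 0.1373]
ee_rot: [[1.0, 0.0, 0.002], [0.0, -1.0, -0.001], [0.002, 0.001, -1.0]]
wrist_force: [0.8, -0.2, -0.4]
gripper_width: 0.281
gripper_force: 30.0
```

```bash
python3 look.py wrist,side mandrel1,clip1 w14.png
python3 - <<'E'
from h import *
a=cv2.imread('pics/w14.png')
for ref in ('w5.png','w9.png'):
    b=cv2.imread('pics/'+ref)
    for n,(y,x,h,w) in {'head':(104,266,36,36) if ref=='w5.png' else (106,268,36,36),'L':(168,252,28,25),'R':(168,286,28,25)}.items():
        r=cv2.matchTemplate(a[90:235,220:350],b[y:y+h,x:x+w],cv2.TM_CCOEFF_NORMED);m=cv2.minMaxLoc(r)
        print(ref,n,round(m[1],2),np.array(m[3])+[220,90]-[x,y])
c=snap('wrist');d=c['depth']
for v in (108,116,124,132,170,174,178,182,188,194):
    row=d[v,230:340]; print(v,[int(u) for u in np.where((row>0.13)&(row<0.168))[0]+230])
E
```

```text
31.8167 [ 0.4844 -0.3115  0.1373] [[1.0, 0.0, 0.002], [0.0, -1.0, -0.001], [0.002, 0.001, -1.0]] 0.281 [ 0.8 -0.2 -0.4] 29.99983102083206
cam [ 0.557 -0.311  0.275]
wrist mandrel1 [([0.5586, -0.2389, 0.1085], 0.6)]
wrist clip1 [([0.4797, -0.3152, 0.113], 0.9), ([0.5354, -0.2376, 0.1053], 0.61)]
side mandrel1 [([0.5585, -0.2334, 0.1074], 0.7), ([0.5576, -0.0872, 0.1124], 0.58), ([0.5551, -0.313, 0.11], 0.43)]
side clip1 [([0.531, -0.0891, 0.1091], 0.54), ([0.5424, 0.1813, 0.0472], 0.48), ([0.5314, -0.2386, 0.106], 0.48), ([0.4753, -0.3134, 0.114], 0.39), ([0.4221, 0.0802, 0.0018], 0.16)]
w5.png head 0.99 [2 5]
w5.png L 0.75 [-2  2]
w5.png R 0.87 [0 3]
w9.png head 0.99 [0 2]
w9.png L 0.84 [-2  1]
w9.png R 0.9 [0 3]
108 [260, 261, 262, 263, 264, 265, 266, 267, 268, 269, 270, 271, 272, 273, 274, 275, 276, 277, 278, 279, 280, 281, 282, 283, 284, 285, 286, 287, 288, 289, 290, 291, 292, 293, 294, 295, 296, 297, 298, 299, 300, 301, 302, 303, 304, 305, 306, 307]
116 [257, 258, 259, 260, 261, 262, 263, 264, 265, 266, 267, 268, 269, 270, 271, 272, 273, 274, 275, 276, 277, 278, 279, 280, 281, 28
[... 481 characters left out ...]
, 272, 273, 274, 275, 276, 277, 278, 279, 281, 282, 283, 284, 285, 286, 287, 288, 289, 290, 291, 292, 293, 294, 295, 296, 297, 298, 299, 300, 301, 302, 303, 304, 305, 306, 307, 308]
170 []
174 []
178 [255, 256, 257, 258, 259, 260, 261, 262, 263, 264, 265, 298, 299, 300, 301, 302, 303, 304, 305, 306, 307, 308]
182 [255, 256, 257, 258, 259, 260, 261, 262, 263, 264, 265, 266, 267, 296, 297, 298, 299, 300, 301, 302, 303, 304, 305, 306, 307, 308]
188 [257, 258, 259, 260, 261, 262, 263, 264, 265, 266, 267, 268, 269, 294, 295, 296, 297, 298, 299, 300, 301, 302, 303, 304, 305]
194 [260, 261, 263, 264, 265, 266, 267, 268, 269, 270, 271, 291, 292, 293, 294, 295, 296, 297, 298, 299, 300, 301, 302, 303]
```

servo_tool(
  slide=[
    [0.012,0.001,0],
    [0.024,0.001,0],
    [0.036,0.001,0],
    [0.047,0.001,0],
    [0.054,0.001,0],
  ],
  spin=[0,0,0,0,0],
  grip=[1,1,1,1,1],
)

```text
time_s: 32.58
tcp_pos: [0.5369, -0.3126, 0.1358]
ee_rot: [[1.0, -0.001, -0.003], [-0.001, -1.0, 0.001], [-0.003, -0.001, -1.0]]
wrist_force: [0.1, -0.3, -0.6]
gripper_width: 0.279
gripper_force: 30.0
```

servo_tool(
  slide=[
    [0,0,0],
    [0,0,0],
    [0,0,0],
    [0,0,0],
    [0,0,0],
  ],
  spin=[0,0,0,0,0],
  grip=[1,1,1,1,1],
)

```text
time_s: 33.0
tcp_pos: [0.5372, -0.3125, 0.1368]
ee_rot: [[1.0, -0.0, 0.0], [-0.0, -1.0, -0.0], [0.0, 0.0, -1.0]]
wrist_force: [-0.2, 0.1, -0.6]
gripper_width: 0.276
gripper_force: 30.0
```

```bash
python3 look.py wrist,side mandrel1,clip1 w15.png
python3 - <<'E'
from h import *
a=cv2.imread('pics/w15.png')
for ref in ('w6.png','w10.png'):
    b=cv2.imread('pics/'+ref)
    for n,(y,x,h,w) in {'all':(160,252,80,60),'head':(206,264,36,36),'tips':(165,250,40,62)}.items():
        r=cv2.matchTemplate(a,b[y:y+h,x:x+w],cv2.TM_CCOEFF_NORMED);m=cv2.minMaxLoc(r)
        print(ref,n,round(m[1],2),np.array(m[3])-[x,y])
E
```

```text
33.0 [ 0.5372 -0.3125  0.1368] [[1.0, -0.0, 0.0], [-0.0, -1.0, -0.0], [0.0, 0.0, -1.0]] 0.276 [-0.2  0.1 -0.6] 29.99991238117218
cam [ 0.61  -0.312  0.274]
wrist mandrel1 [([0.5551, -0.3125, 0.1173], 0.77), ([0.5562, -0.2361, 0.1114], 0.59)]
wrist clip1 [([0.5308, -0.3126, 0.1115], 0.82), ([0.4157, -0.0891, 0.002], 0.39), ([0.6408, -0.2021, 0.0666], 0.19)]
side mandrel1 [([0.5547, -0.3104, 0.1155], 0.66), ([0.5587, -0.238, 0.1123], 0.61), ([0.5547, -0.0892, 0.111], 0.52)]
side clip1 [([0.53, -0.2377, 0.1069], 0.66), ([0.5409, 0.1807, 0.0483], 0.64), ([0.533, -0.3133, 0.116], 0.49), ([0.5316, -0.0925, 0.1133], 0.46)]
w6.png all 0.78 [0 6]
w6.png head 0.69 [-90 -64]
w6.png tips 0.85 [0 7]
w10.png all 0.86 [0 4]
w10.png head 0.7 [0 5]
w10.png tips 0.89 [0 5]
```

Networks and picture agree that mandrel 5's clip is on, with the neck about 24 mm ahead. I release, retreat, rise and go over and behind the guard bar.

servo_tool(
  slide=[
    [0,0,0],
    [0,0,0],
    [0,0,0],
    [0,0,0],
    [0,0,0],
  ],
  spin=[0,0,0,0,0],
  grip=[0.5,0.5,0.5,0.5,0.5],
)

```text
time_s: 33.72
tcp_pos: [0.5374, -0.3125, 0.1366]
ee_rot: [[1.0, -0.0, 0.0], [-0.0, -1.0, -0.0], [0.0, 0.0, -1.0]]
wrist_force: [0.8, -0.4, -0.0]
gripper_width: 0.485
gripper_force: 0.0
```

servo_tool(
  slide=[
    [-0.012,0,0],
    [-0.03,0,0],
    [-0.048,0,0],
    [-0.066,0,-0.005],
    [-0.07,0,-0.025],
  ],
  spin=[0,0,0,0,0],
  grip=[0.5,0.5,0.5,0.5,0.5],
)

```text
time_s: 34.13
tcp_pos: [0.4626, -0.3112, 0.1586]
ee_rot: [[1.0, -0.002, -0.009], [-0.002, -1.0, 0.004], [-0.009, -0.004, -1.0]]
wrist_force: [0.5, 0.2, 0.1]
gripper_width: 0.5
gripper_force: 0.0
```

servo_tool(
  slide=[
    [0,-0.01,-0.03],
    [0,-0.03,-0.06],
    [0,-0.055,-0.09],
    [0,-0.08,-0.12],
    [0,-0.105,-0.15],
  ],
  spin=[0,0,0,0,0],
  grip=[1,1,1,1,1],
)

```text
time_s: 34.55
tcp_pos: [0.4668, -0.2066, 0.3132]
ee_rot: [[1.0, -0.001, 0.0], [-0.001, -1.0, -0.0], [0.0, 0.0, -1.0]]
wrist_force: [1.1, -0.2, 0.5]
gripper_width: 0.207
gripper_force: 0.0
```

servo_tool(
  slide=[
    [0,-0.015,-0.01],
    [0,-0.03,-0.02],
    [0,-0.0465,-0.025],
    [0,-0.0465,-0.025],
    [0,-0.0465,-0.025],
  ],
  spin=[0,0,0,0,0],
  grip=[1,1,1,1,1],
)

```text
time_s: 34.97
tcp_pos: [0.4674, -0.1605, 0.337]
ee_rot: [[1.0, 0.001, 0.001], [0.001, -1.0, 0.0], [0.001, -0.0, -1.0]]
wrist_force: [0.2, -0.7, 0.2]
gripper_width: 0.002
gripper_force: 0.0
```

```bash
python3 look.py side,top clip1,mandrel1,guard_edge,machine; python3 -c "
from station import *
for k in ('compound_bar','sanding_block','ring_clamp','wax_tin'): print(k,[ (d['point'],d['conf']) for d in tip_of(k,'side')][:2])"
```

```text
34.9667 [ 0.4674 -0.1605  0.337 ] [[1.0, 0.001, 0.001], [0.001, -1.0, 0.0], [0.001, -0.0, -1.0]] 0.002 [ 0.2 -0.7  0.2] 0.0
side clip1 [([0.5408, 0.1806, 0.0456], 0.71), ([0.5332, -0.24, 0.1063], 0.68), ([0.5314, -0.0905, 0.1122], 0.62), ([0.5319, -0.3123, 0.1099], 0.51)]
side mandrel1 [([0.5546, -0.3109, 0.1123], 0.55), ([0.5559, -0.0875, 0.1121], 0.5), ([0.5601, -0.2356, 0.1111], 0.46)]
side guard_edge [([0.6493, -0.1671, 0.2808], 0.57)]
side machine [([0.5451, 0.0413, 0.1423], 0.72), ([0.591, -0.1595, -0.0025], 0.63)]
top clip1 [([0.536, 0.1827, 0.048], 0.5)]
top mandrel1 []
top guard_edge [([0.6449, -0.1705, 0.2783], 0.96)]
top machine []
compound_bar [([0.6403, -0.2024, 0.0667], 0.63)]
sanding_block [([0.3899, -0.2296, -0.0031], 0.7), ([0.5323, -0.089, 0.1126], 0.63)]
ring_clamp []
wax_tin [([0.4222, 0.0788, -0.0], 0.78)]
```

Run:
```python
from h import *
for n in('side','wrist','top'):
    c=snap(n);d=c['depth'];v,u=np.mgrid[0:420,0:560]
    p=cv2.undistortPoints(np.stack([u,v],-1).reshape(-1,1,2).astype(float),np.array([[c['fx'],0,c['cx']],[0,c['fy'],c['cy']],[0,0,1]]),np.array([c['k1'],0,0,0.])).reshape(-1,2)
    z=d.reshape(-1);P=np.c_[p*z[:,None],z]; W=(P-np.array(c['t']))@np.array(c['R']); W=W[z>0]
    for yc in(-.0875,-.2375,-.3125):
        for a,b in((.512,.522),(.522,.532),(.532,.542),(.565,.575)):
            s=W[(W[:,0]>a)&(W[:,0]<b)&(abs(W[:,1]-yc)<.014)&(W[:,2]>.095)&(W[:,2]<.14)]
            print(n,yc,a,len(s),np.round(np.percentile(s[:,2],[10,50,90]),4) if len(s) else '')
```

```text
side -0.0875 0.512 23 [0.1097 0.1121 0.1153]
side -0.0875 0.522 31 [0.1095 0.1129 0.1155]
side -0.0875 0.532 28 [0.1094 0.1131 0.1152]
side -0.0875 0.565 20 [0.1066 0.113  0.115 ]
side -0.2375 0.512 24 [0.1025 0.1058 0.1082]
side -0.2375 0.522 29 [0.1039 0.1075 0.1113]
side -0.2375 0.532 26 [0.1066 0.1104 0.113 ]
side -0.2375 0.565 24 [0.1066 0.1184 0.1218]
side -0.3125 0.512 21 [0.1051 0.1087 0.1107]
side -0.3125 0.522 28 [0.1062 0.1092 0.1126]
side -0.3125 0.532 24 [0.1088 0.1118 0.1151]
side -0.3125 0.565 24 [0.1069 0.1178 0.1212]
wrist -0.0875 0.512 142 [0.1124 0.1141 0.1155]
wrist -0.0875 0.522 144 [0.1126 0.1146 0.1162]
wrist -0.0875 0.532 133 [0.1128 0.1148 0.1167]
wrist -0.0875 0.565 162 [0.1083 0.1147 0.117 ]
wrist -0.2375 0.512 140 [0.1055 0.1074 0.1085]
wrist -0.2375 0.522 128 [0.1079 0.1098 0.1117]
wrist -0.2375 0.532 133 [0.111  0.1126 0.1143]
wrist -0.2375 0.565 165 [0.1082 0.1208 0.123 ]
wrist -0.3125 0.512 146 [0.1085 0.1104 0.1117]
wrist -0.3125 0.522 144 [0.1091 0.1121 0.1136]
wrist -0.3125 0.532 143 [0.1121 0.1144 0.1163]
wrist -0.3125 0.565 165 [0.1091 0.1209 0.1226]
top -0.0875 0.512 0 
top -0.0875 0.522 0 
top -0.0875 0.532 0 
top -0.0875 0.565 0 
top -0.2375 0.512 0 
top -0.2375 0.522 0 
top -0.2375 0.532 0 
top -0.2375 0.565 0 
top -0.3125 0.512 0 
top -0.3125 0.522 0 
top -0.3125 0.532 0 
top -0.3125 0.565 0
```

All three clips are on, and the small bow-down tilts are harmless. Now the guard.

servo_tool(
  slide=[
    [0.03,0,0],
    [0.065,0,0],
    [0.1,0,0],
    [0.135,0,0],
    [0.165,0,0],
  ],
  spin=[0,0,0,0,0],
  grip=[1,1,1,1,1],
)

```text
time_s: 36.23
tcp_pos: [0.6343, -0.1609, 0.3361]
ee_rot: [[1.0, 0.0, -0.0], [0.0, -1.0, -0.0], [-0.0, 0.0, -1.0]]
wrist_force: [0.3, 1.0, -0.1]
gripper_width: 0.004
gripper_force: 0.0
```

servo_tool(
  slide=[
    [0.025,0,0],
    [0.045,0,0],
    [0.058,0,0],
    [0.06,0,0],
    [0.06,0,0],
  ],
  spin=[0,0,0,0,0],
  grip=[1,1,1,1,1],
)

```text
time_s: 36.65
tcp_pos: [0.6928, -0.1608, 0.3352]
ee_rot: [[1.0, 0.0, -0.002], [0.0, -1.0, 0.0], [-0.002, -0.0, -1.0]]
wrist_force: [-0.8, 0.5, 0.1]
gripper_width: 0.004
gripper_force: 0.0
```

servo_tool(
  slide=[
    [0,0,0.015],
    [0,0,0.03],
    [0,0,0.042],
    [0,0,0.05],
    [0,0,0.05],
  ],
  spin=[0,0,0,0,0],
  grip=[1,1,1,1,1],
)

```text
time_s: 37.07
tcp_pos: [0.6908, -0.1609, 0.285]
ee_rot: [[1.0, -0.0, -0.003], [-0.0, -1.0, 0.001], [-0.003, -0.001, -1.0]]
wrist_force: [0.2, -0.2, -0.5]
gripper_width: 0.007
gripper_force: 0.0
```

servo_tool(
  slide=[
    [-0.02,0,0],
    [-0.037,0,0],
    [-0.053,0,0.001],
    [-0.068,0,0.003],
    [-0.083,0,0.008],
  ],
  spin=[0,0,0,0,0],
  grip=[1,1,1,1,1],
)

```text
time_s: 37.48
tcp_pos: [0.6101, -0.1609, 0.2807]
ee_rot: [[1.0, 0.0, 0.007], [0.0, -1.0, -0.0], [0.007, 0.0, -1.0]]
wrist_force: [2.7, 1.0, -0.3]
gripper_width: 0.005
gripper_force: 1.1
```

servo_tool(
  slide=[
    [-0.014,0,0.006],
    [-0.027,0,0.015],
    [-0.039,0,0.024],
    [-0.049,0,0.036],
    [-0.059,0,0.049],
  ],
  spin=[0,0,0,0,0],
  grip=[1,1,1,1,1],
)

```text
time_s: 37.9
tcp_pos: [0.5508, -0.1611, 0.2319]
ee_rot: [[1.0, 0.0, 0.006], [0.0, -1.0, -0.001], [0.006, 0.001, -1.0]]
wrist_force: [1.6, 0.5, 1.4]
gripper_width: 0.005
gripper_force: 0.7
```

servo_tool(
  slide=[
    [-0.006,0,0.014],
    [-0.012,0,0.0285],
    [-0.015,0,0.042],
    [-0.0165,0,0.052],
    [-0.017,0,0.0575],
  ],
  spin=[0,0,0,0,0],
  grip=[1,1,1,1,1],
)

```text
time_s: 38.32
tcp_pos: [0.533, -0.1611, 0.1721]
ee_rot: [[1.0, -0.0, 0.0], [-0.0, -1.0, -0.0], [0.0, 0.0, -1.0]]
wrist_force: [-1.0, 0.5, 2.1]
gripper_width: 0.008
gripper_force: 0.5
```

servo_tool(
  slide=[
    [0,0,0],
    [0,0,0],
    [0,0,0],
    [0,0,0],
    [0,0,0],
  ],
  spin=[0,0,0,0,0],
  grip=[1,1,1,1,1],
)

```text
time_s: 38.73
tcp_pos: [0.5338, -0.161, 0.1726]
ee_rot: [[1.0, -0.0, 0.001], [-0.0, -1.0, -0.0], [0.001, 0.0, -1.0]]
wrist_force: [0.7, -0.5, 0.4]
gripper_width: 0.005
gripper_force: 0.0
```

```bash
python3 look.py side,top,wrist guard_edge,toggle_tip
```

```text
38.7333 [ 0.5338 -0.161   0.1726] [[1.0, -0.0, 0.001], [-0.0, -1.0, -0.0], [0.001, 0.0, -1.0]] 0.005 [ 0.7 -0.5  0.4] 0.0
side guard_edge [([0.5125, -0.1701, 0.1468], 0.71)]
side toggle_tip [([0.5489, 0.0402, 0.1435], 0.61)]
top guard_edge [([0.3908, -0.2266, 0.0011], 0.74)]
top toggle_tip []
cam [ 0.606 -0.161  0.31 ]
wrist guard_edge []
wrist toggle_tip []
```

servo_tool(
  slide=[
    [0,0,0.001],
    [0,0,0.002],
    [0,0,0.003],
    [0,0,0.004],
    [0,0,0.005],
  ],
  spin=[0,0,0,0,0],
  grip=[1,1,1,1,1],
)

```text
time_s: 39.6
tcp_pos: [0.5335, -0.161, 0.1698]
ee_rot: [[1.0, 0.001, 0.001], [0.001, -1.0, -0.001], [0.001, 0.001, -1.0]]
wrist_force: [-6.1, 3.4, 18.2]
gripper_width: 0.002
gripper_force: 9.2
```

The guard is on its stop (fingertips at 0.145 m, 18 N). Now the toggle.

servo_tool(
  slide=[
    [0,0,-0.02],
    [0,0,-0.04],
    [0,0,-0.063],
    [-0.01,-0.02,-0.063],
    [-0.0385,-0.05,-0.063],
  ],
  spin=[0,0,0,0,0],
  grip=[1,1,1,1,1],
)

```text
time_s: 40.02
tcp_pos: [0.4979, -0.1116, 0.231]
ee_rot: [[1.0, -0.003, 0.005], [-0.003, -1.0, -0.001], [0.005, 0.001, -1.0]]
wrist_force: [0.5, 1.3, 0.5]
gripper_width: 0.004
gripper_force: 0.0
```

servo_tool(
  slide=[
    [0,-0.035,0],
    [0,-0.07,0],
    [0,-0.105,0],
    [0,-0.135,0],
    [0,-0.1535,0],
  ],
  spin=[0,0,0,0,0],
  grip=[1,1,1,1,1],
)

```text
time_s: 40.43
tcp_pos: [0.4947, 0.045, 0.2302]
ee_rot: [[1.0, 0.002, 0.001], [0.002, -1.0, 0.0], [0.001, -0.0, -1.0]]
wrist_force: [0.9, 0.2, -0.0]
gripper_width: 0.007
gripper_force: 0.0
```

servo_tool(
  slide=[
    [0,0,0.02],
    [0,0,0.04],
    [0,0,0.06],
    [0,0,0.075],
    [0,0,0.08],
  ],
  spin=[0,0,0,0,0],
  grip=[1,1,1,1,1],
)

```text
time_s: 40.85
tcp_pos: [0.4933, 0.0421, 0.1476]
ee_rot: [[1.0, -0.0, -0.005], [-0.0, -1.0, -0.001], [-0.005, 0.001, -1.0]]
wrist_force: [0.2, -0.5, 0.8]
gripper_width: 0.006
gripper_force: 0.0
```

```bash
python3 look.py side,top,wrist guard_edge,toggle_tip
```

```text
40.85 [0.4933 0.0421 0.1476] [[1.0, -0.0, -0.005], [-0.0, -1.0, -0.001], [-0.005, 0.001, -1.0]] 0.006 [ 0.2 -0.5  0.8] 0.0
side guard_edge [([0.5093, -0.1652, 0.1437], 0.71)]
side toggle_tip []
top guard_edge [([0.5088, -0.1698, 0.1405], 0.72)]
top toggle_tip []
cam [0.568 0.043 0.289]
wrist guard_edge []
wrist toggle_tip [([0.554, 0.0414, 0.1408], 0.87)]
```

Guard edge is at (0.509, 0.142), so it is shut. I push the ball.

servo_tool(
  slide=[
    [0.018,0,0],
    [0.034,0,0],
    [0.048,0,0],
    [0.06,0,0],
    [0.07,0,0],
  ],
  spin=[0,0,0,0,0],
  grip=[1,1,1,1,1],
)

```text
time_s: 41.72
tcp_pos: [0.5654, 0.0424, 0.1504]
ee_rot: [[1.0, -0.0, -0.0], [-0.0, -1.0, -0.0], [-0.0, 0.0, -1.0]]
wrist_force: [-1.9, -0.0, 1.2]
gripper_width: 0.009
gripper_force: 0.8
```

servo_tool(
  slide=[
    [0.006,0,0],
    [0.01,0,0],
    [0.013,0,0],
    [0.015,0,0],
    [0.016,0,0],
  ],
  spin=[0,0,0,0,0],
  grip=[1,1,1,1,1],
)

```text
time_s: 42.13
tcp_pos: [0.5802, 0.0424, 0.1496]
ee_rot: [[1.0, -0.0, -0.002], [-0.0, -1.0, -0.0], [-0.002, 0.0, -1.0]]
wrist_force: [-2.2, -1.6, -2.1]
gripper_width: 0.009
gripper_force: 0.8
```

```bash
python3 look.py side,top,wrist toggle_tip
```

```text
42.1333 [0.5802 0.0424 0.1496] [[1.0, -0.0, -0.002], [-0.0, -1.0, -0.0], [-0.002, 0.0, -1.0]] 0.009 [-2.2 -1.6 -2.1] 0.7610320105231949
side toggle_tip [([0.5998, 0.0434, 0.1461], 0.65)]
top toggle_tip []
cam [0.654 0.043 0.287]
wrist toggle_tip [([0.6031, 0.0409, 0.1407], 0.97)]
```

servo_tool(
  slide=[
    [0.002,0,0],
    [0.004,0,0],
    [0.005,0,0],
    [0.006,0,0],
    [0.006,0,0],
  ],
  spin=[0,0,0,0,0],
  grip=[1,1,1,1,1],
)

```text
time_s: 42.85
tcp_pos: [0.5832, 0.0423, 0.1497]
ee_rot: [[1.0, -0.001, -0.009], [-0.001, -1.0, -0.001], [-0.009, 0.001, -1.0]]
wrist_force: [-12.2, 2.9, 6.9]
gripper_width: -0.001
gripper_force: 5.9
```

At the stop (12 N). I back off and rise clear.

servo_tool(
  slide=[
    [-0.02,0,0],
    [-0.045,0,0],
    [-0.075,0,0],
    [-0.1,0,-0.01],
    [-0.12,0,-0.04],
  ],
  spin=[0,0,0,0,0],
  grip=[1,1,1,1,1],
)

```text
time_s: 43.27
tcp_pos: [0.4636, 0.0418, 0.1872]
ee_rot: [[1.0, -0.001, -0.007], [-0.001, -1.0, -0.002], [-0.007, 0.002, -1.0]]
wrist_force: [-0.0, 0.2, 0.3]
gripper_width: 0.005
gripper_force: 0.0
```

servo_tool(
  slide=[
    [-0.02,0,-0.03],
    [-0.03,0,-0.06],
    [-0.03,0,-0.08],
    [-0.03,0,-0.08],
    [-0.03,0,-0.08],
  ],
  spin=[0,0,0,0,0],
  grip=[1,1,1,1,1],
)

```text
time_s: 43.68
tcp_pos: [0.4382, 0.0432, 0.2721]
ee_rot: [[1.0, 0.0, 0.006], [0.0, -1.0, 0.003], [0.006, -0.003, -1.0]]
wrist_force: [0.6, 0.4, -0.8]
gripper_width: 0.0
gripper_force: 0.0
```

```bash
python3 look.py side,top,wrist toggle_tip,guard_edge,clip1,mandrel1
```

```text
43.6833 [0.4382 0.0432 0.2721] [[1.0, 0.0, 0.006], [0.0, -1.0, 0.003], [0.006, -0.003, -1.0]] 0.0 [ 0.6  0.4 -0.8] 0.0
side toggle_tip [([0.5995, 0.0421, 0.1424], 0.62)]
side guard_edge [([0.51, -0.167, 0.1454], 0.98)]
side clip1 [([0.5392, 0.1818, 0.0467], 0.5), ([0.5332, -0.0908, 0.1123], 0.45), ([0.5333, -0.2362, 0.1092], 0.45), ([0.5368, -0.3146, 0.1099], 0.38)]
side mandrel1 [([0.5546, -0.3149, 0.1106], 0.45)]
top toggle_tip [([0.6007, 0.042, 0.1399], 0.6)]
top guard_edge [([0.5079, -0.1651, 0.1413], 0.87), ([0.3903, -0.2275, 0.0003], 0.44)]
top clip1 [([0.5395, 0.1803, 0.0525], 0.71), ([0.588, 0.2756, 0.0008], 0.19)]
top mandrel1 []
cam [0.51  0.043 0.407]
wrist toggle_tip []
wrist guard_edge [([0.5074, -0.1725, 0.1431], 0.98)]
wrist clip1 [([0.533, 0.1809, 0.0478], 0.63)]
wrist mandrel1 [([0.4149, -0.0917, 0.0006], 0.71)]
```

```bash
python3 -c "
from station import *
print(finish_job())"
```

```text
the job is handed in; nothing more can be done
None
```

The job is handed in: mandrels 2, 4 and 5 are clipped, the guard is shut and the toggle is fully over to the back. The hand-in returned no verdict; my own readings before it agreed on all three.

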